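# Take the drying cartridge out of the spectrometer

### The arm

A 6-joint arm with a two-finger parallel gripper is mounted at the origin on the work surface. World frame = base frame: x ahead of the robot, y to its left, z up, the work surface at z = 0. Lengths are in m, angles in degrees, forces in N, time in s.
With the tool pointing down it reaches from about 0.25 to 0.725 m from the base axis. Payload 9.7 kg.
Tool frame: the origin (TCP) lies at the very end of the fingers, on their centre line; the grasp point (between the pads) lies 19 mm behind it; x points along the fingers, z is the direction in which the jaws open and shut, and the axes are right-handed (so a half turn about x gives the same grasp; the last joint's range is limited). The gripper opens to 85 mm and grips with 20 to 120 N. Pads are 22 mm wide; open, the fingers measure 114 mm over their backs; the gripper's body (76 mm by 85 mm) begins 54 mm behind the grasp point. The pads swing forward as they close: fully open they stand 13 mm farther back than shut.
Start: joints at [63.312, 4.979, 10.078, 95.1, 0, 90], TCP at [0.247, 0.491, 0.231] pointing down, gripper open.
Joint ranges: [-179.16, 179.16], [-48.56, 103.87], [-65.8, 70.77], [-126.05, 130.52], [-82.76, 87.17], [-180, 180]. Speed limits (degrees/s): [127.2, 127.2, 147.25, 180, 180, 180].

### API

Orientations are given as [roll, pitch, yaw] about the fixed x, y, z axes, in that order (R = Rz(yaw) Ry(pitch) Rx(roll)).
In Python, from workcell import sensors, vision, job_done gives the robot as it stands.
- The arm moves only by the tool carry_out, never from a script. Its argument "increments" is a list of rows, each a list of 7 numbers: the turn, a rotation vector about the tool's x, y, z in degrees, then the shift along the tool's x, y, z in mm, then the opening in per cent of the stroke, from 0 (shut) to 100 (fully open). A call has 1 to 12 rows; each row shifts and turns the commanded pose from where the row before left it, along the tool's axes as they then stand; what a row does not reach is not made up. A row lasts 1/8 s, in which the tool goes at most 62.5 mm and 10.7 degrees, less where a joint would pass 70% of its speed; a pose out of reach is approached as far as the arm can. A call is refused whole if a number of a shift passes 62.5 or a number of a turn 10.7, either way. A call with a gripper value outside its range is refused whole. The fingers move at their own pace and stop on an object; "squeeze" is the grip in N (left out, the last holds). Time passes only in rows, so rows that do not move let the fingers close. It gives the time, the measured TCP pose, the force and the opening at its end, in the units of the state.
- sensors.get_obs(): the state, without advancing time (a new reading comes with each control period).
- vision.camera(name): name is "side" or "top"; returns the picture (480x640x3 uint8, red, green, blue); there is no depth.
- vision.calibration(name): a dict with "camera_matrix" (3x3 intrinsics, pixels), "extrinsics" (4x4, takes a point from world to camera coordinates). Camera axes: x right, y up, looking along -z (the intrinsics and any distortion apply to the point x, -y, -z); pixel columns grow to the right and rows downward; lengths in m; the calibration is good to about 2 mm. A picture is of the moment at which its call begins. calibration takes no time and is no camera call.
- job_done(): hands the job in, once; it reports no verdict.
The state is a dict: "time": time; "q": joint angles; "qd": joint speeds; "joint_efforts": joint torques, N m; "ee_pos": TCP position; "tcp_rot": TCP orientation; "wrist_force": force on the tool from outside, world axes, zero at the start; "torque": the same for the moment, N m; "opening": finger opening in m.
Only numpy, scipy, OpenCV 4.12 (cv2) and the standard library are available. Lean on these libraries where they do the work, as an engineer would, in place of code of your own. Each camera call takes 0.05 s, during which the arm holds its last target.

### The job

Take the spent drying cartridge out of the sloping front of the spectrometer: squeeze the two side tabs of its head together, keep them squeezed while you turn it counter-clockwise (seen from outside) from its locked to its open place, and draw it straight out. Then stand it upright on its base on the floor of the empty bay of the black tray, lowering it all the way before you let go. Leave the bracelets, the mouse and the magnifier where they are.

Things in the scene. Friction and masses are not known exactly. Their poses are not given: they have to be found in the camera images.
- cart_head (a point): Where to grip the drying cartridge: on its axis in the grey head, half-way up the two tabs, 91 mm above its base, 19 mm below its top. z runs from base to head, y through both tabs. The tabs are dark upright plates on the +y and -y sides, 18 mm wide (x), 30 mm tall (z, 15 mm either side of this point); outer faces 58 mm apart free, 48 mm fully squeezed.
- cart_base (a point): Centre of the flat round base of the cartridge (axes as cart_head). The cartridge, about 0.16 kg, is an aluminium tube of 38 mm diameter with the head on it, 110 mm tall in all. While seated in the port it leans 35 degrees from vertical, its base 58 mm inside.
- cart_lugs (a point): Point on the cartridge's axis 47 mm above its base, level with its two lugs (8 mm wide, 6 mm tall, at +y and -y, reaching 25 mm from the axis). Locked, they sit under the port's plate and hold the cartridge in; open, they pass its slots.
- tab_a (a joint): How far the +y tab is pressed in (m): 0 free, 0.005 fully squeezed. Spring: 2.4 N free, 5.4 N fully squeezed; it springs back. A pawl under each tab sits in a notch of the port's ring and stops all turning unless both tabs are squeezed by at least 3 to 4 mm each.
- tab_b (a joint): The same for the -y tab.
- port: Fixed round port in the sloping panel. Origin: its centre, on the panel's surface. z points straight out of the panel, 35 degrees from vertical: the draw-out direction. y is the line of the tabs when locked, 35 degrees clockwise (seen from outside) from the level line across the panel. Locked, the cartridge's axes agree with these; seated, cart_head lies 33 mm out along z.
- port_ring (a point): Centre of the top of the notched ring round the port (49 mm inner, 60 mm outer diameter, 8 mm high; axes as port). Open is 70 degrees counter-clockwise from locked, seen from outside (right-handed about outward z); it draws out at 62 to 76 degrees; a firm stop is near 76. Tube has 1 mm play. Lugs clear the ring after 22 mm of draw, the base leaves the panel after 58 mm.
- spectro: The cream bench spectrometer, fixed: 320 mm deep, 300 mm wide; origin under it, its sloping front looks to its own -x. The slope starts 60 mm above the table, 120 mm in front of the origin, and rises to the flat top 186 mm high, which starts 60 mm behind the origin. The port is in the middle of the slope. A jar (60 mm tall) and a box stand on top, at its back.
- tray_bay (a point): Centre of the floor (upper surface, 5 mm above the table) of the empty bay of the flat black tray, axes those of the tray. The tray is fixed, 220 mm (x) by 340 mm (y), rim 35 mm above the table, walls 5 mm, with a divider making two equal bays; the empty one is 210 mm (x) by 162 mm (y) inside. The other bay, on the -y side, holds three bracelets.
- bracelet_a: Bracelet of brown-red beads, 66 mm across, in the other bay of the tray; origin at the centre of its underside. Leave alone.
- bracelet_b: Bracelet of dark wood beads, 66 mm across, in the other bay of the tray. Leave alone.
- bracelet_c: Bracelet of pale beads, 64 mm across, in the other bay of the tray. Leave alone.
- mouse: Black computer mouse, 100 by 56 by 30 mm, lying on the table between tray and spectrometer. Leave alone.
- loupe: Small standing magnifier, 46 mm diameter, 36 mm tall, on the table beyond the tray. Leave alone.
There are look-alikes about, which are no part of the job. What is shaped like the part that bears cart_head but blue or yellow is not meant.

How it is judged:
By the outcome, as a careful person would: the job done as asked, in the order asked, and still so for the second after the job is handed in, with the robot touching nothing.
It also fails if it takes over 43 s, if anything falls off the work surface, if the arm or the gripper's body presses on something with over 40 N, if the wrist force passes 120 N, or if a joint passes its speed limit or range.

## Working session

There is one attempt and no reset: what is moved stays moved. The work goes in short steps, Python scripts to look and compute and a tool call to move; the robot and the scene stay as the last step left them, time stands still between calls to the robot, and variables do not carry over. Pictures are saved under pics/ and viewed, and the job is handed in when it is done.

Besides the shell and the picture viewer there is one more tool, called after "Emit:" by a JSON object that holds its "op" and its "data". carry_out: Moves the arm, as the interface text tells. Its arguments: {"type":"object","properties":{"increments":{"type":"array"},"squeeze":{"type":"number"}},"required":["increments"]}

```bash
ls; mkdir -p pics; python3 - <<'E'
from workcell import sensors, vision
import cv2
for n in ("side","top"):
    im=vision.camera(n); cv2.imwrite(f"pics/{n}0.png",im[:,:,::-1])
    print(n,vision.calibration(n))
print(sensors.get_obs())
E
```

```text
pics
side {'camera_matrix': array([[500.84704879,   0.        , 316.4320258 ],
       [  0.        , 500.84704879, 238.05238552],
       [  0.        ,   0.        ,   1.        ]]), 'extrinsics': array([[ 0.99503555, -0.09741211,  0.02037498, -0.57906279],
       [ 0.04831868,  0.65185558,  0.75680223, -0.1490852 ],
       [-0.08700325, -0.75206063,  0.65332629, -1.11675278],
       [ 0.        ,  0.        ,  0.        ,  1.        ]])}
top {'camera_matrix': array([[517.94125997,   0.        , 310.15759317],
       [  0.        , 517.94125997, 241.13303289],
       [  0.        ,   0.        ,   1.        ]]), 'extrinsics': array([[ 0.00591642, -0.99996048, -0.006636  ,  0.07250342],
       [ 0.99487269,  0.00521606,  0.10100062, -0.60838865],
       [-0.10096201, -0.00719954,  0.99486423, -1.31347904],
       [ 0.        ,  0.        ,  0.        ,  1.        ]])}
{'time': 0.1, 'q': array([6.33116348e+01, 5.00770310e+00, 1.00404614e+01, 9.50991808e+01,
       2.05127617e-03, 8.99989061e+01]), 'qd': array([ 0.07854075, -0.03126948,  0.10567611, -0.01862756,  0.17420082,
       -0.00962721]), 'joint_efforts': array([-1.17623367e-03, -5.21561837e+01,  4.65652514e+01,  1.59730524e-02,
       -5.38804261e-05, -1.10608585e-05]), 'ee_pos': array([0.24692928, 0.49123542, 0.23066946]), 'tcp_rot': array([ 178.23004722,   89.93354581, -118.45722525]), 'wrist_force': array([-0.18525168,  0.79747524,  0.50641205]), 'torque': array([-0.02834966,  0.00070675,  0.01747312]), 'opening': 0.08533726463614091}
```

View pics/side0.png

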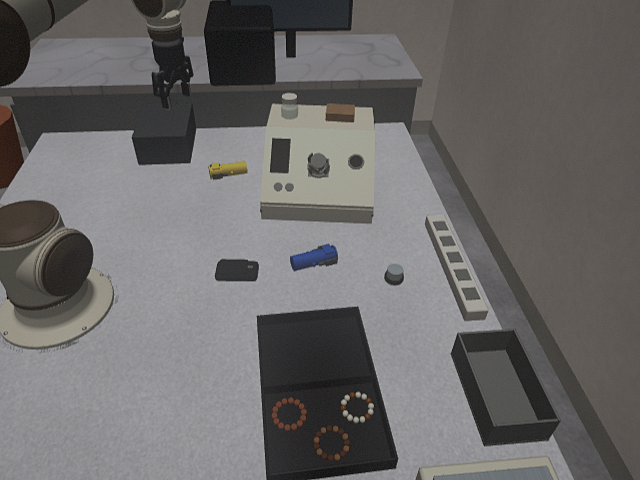

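View pics/top0.png

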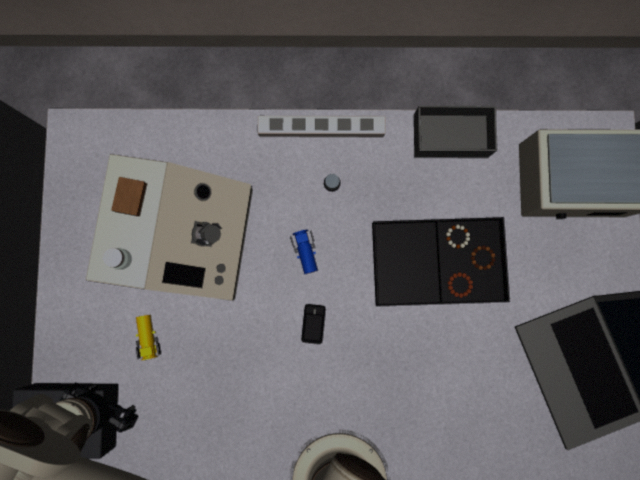

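The grey-headed cartridge sits in the sloping panel at side (318,163) and top (206,232). The look-alikes are the blue one at side (314,257) and the yellow one at side (228,169), both lying on the table. The round knob at side (356,161) is no cartridge. The grey one in the port is the one meant, and I'll confirm that with enlarged crops.

```bash
python3 - <<'E'
import cv2
s=cv2.imread("pics/side0.png"); t=cv2.imread("pics/top0.png")
cv2.imwrite("pics/side0c.png",cv2.resize(s[135:195,280:360],None,fx=10,fy=10,interpolation=cv2.INTER_CUBIC))
cv2.imwrite("pics/top0c.png",cv2.resize(t[202:262,166:246],None,fx=10,fy=10,interpolation=cv2.INTER_CUBIC))
cv2.imwrite("pics/side0d.png",cv2.resize(s[95:230,240:400],None,fx=5,fy=4.4,interpolation=cv2.INTER_CUBIC))
cv2.imwrite("pics/top0d.png",cv2.resize(t[145:305,80:260],None,fx=3.7,fy=3.7,interpolation=cv2.INTER_CUBIC))
E
```

```text
(no output)
```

View pics/side0c.png

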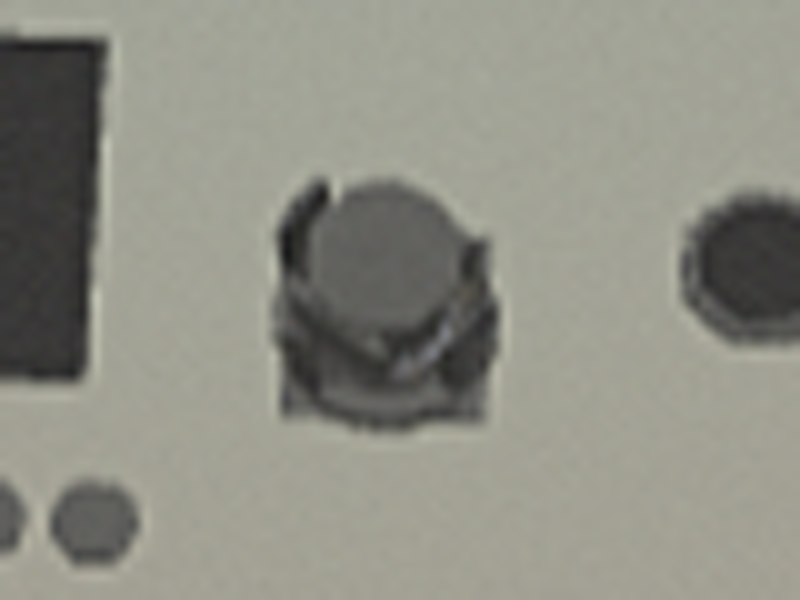

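View pics/top0c.png

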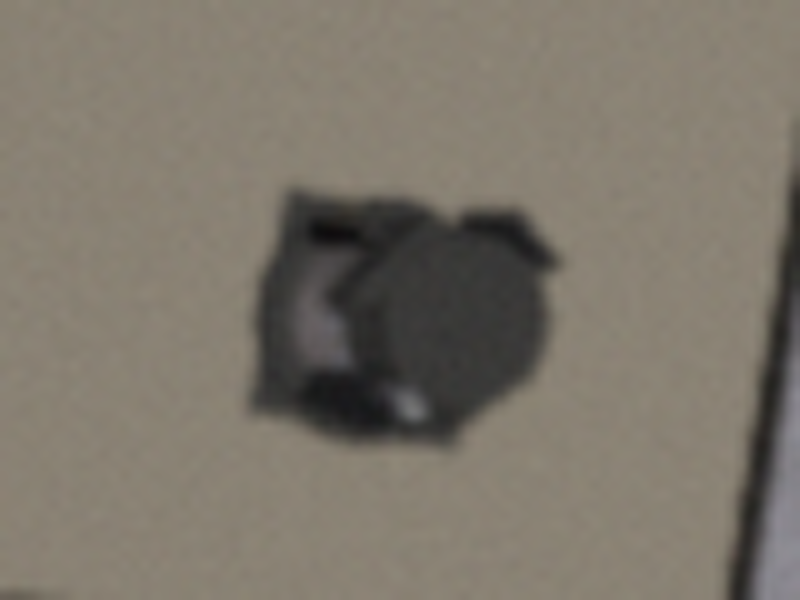

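View pics/side0d.png

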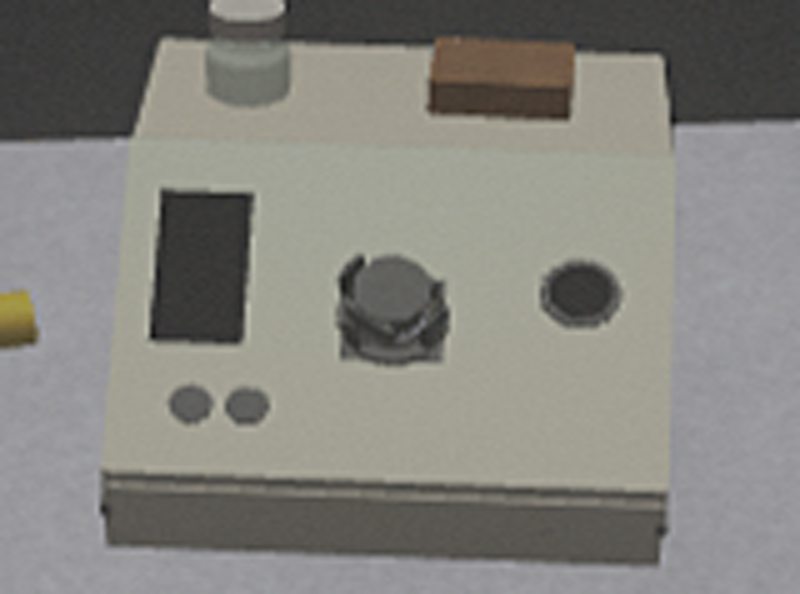

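View pics/top0d.png

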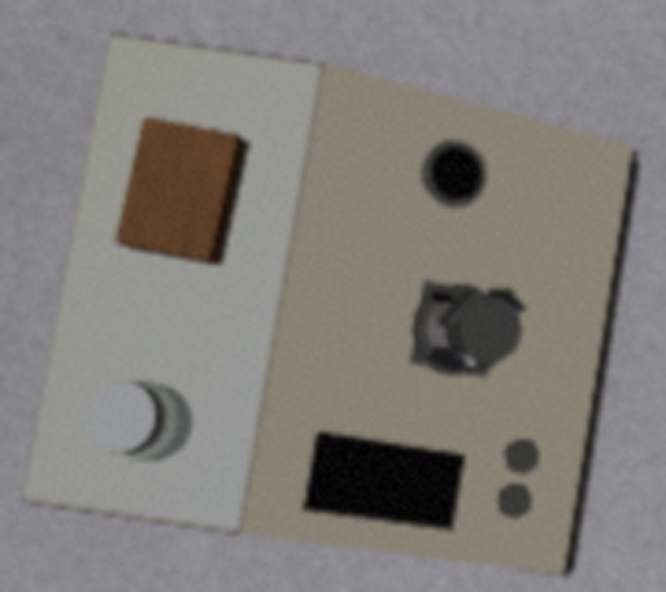

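```bash
cat > h.py <<'E'
import numpy as np
from scipy.optimize import least_squares
from scipy.spatial.transform import Rotation as R
from workcell import sensors, vision
import cv2
C={n:vision.calibration(n) for n in("side","top")}
def proj(n,p):
    c=C[n];p=np.atleast_2d(p);q=p@c["extrinsics"][:3,:3].T+c["extrinsics"][:3,3]
    k=c["camera_matrix"];return np.c_[k[0,0]*q[:,0]/-q[:,2]+k[0,2],k[1,1]*-q[:,1]/-q[:,2]+k[1,2]]
def tri(ps,pt):
    f=lambda x:np.r_[proj("side",x)[0]-ps,proj("top",x)[0]-pt]
    r=least_squares(f,[.5,.2,.1]);return r.x,r.fun
def onplane(n,px,z):
    r=least_squares(lambda x:proj(n,[x[0],x[1],z])[0]-px,[.5,.1]);return r.x
def rot(t): return R.from_euler("xyz",t,degrees=True)
E
python3 - <<'E'
from h import *
m=np.array([[60,150,186],[60,-150,186],[-120,150,60],[-120,-150,60],[-30,0,123]])/1e3
m[4]+=.052*np.array([-np.sin(np.radians(35)),0,np.cos(np.radians(35))])
# +y of spectro: front looks -x toward -y world => yaw ~ +80 ; spectro +y -> world -x
top=np.array([[145.4,288.2],[167.6,162.3],[234.1,299.9],[251.9,186.1],[212.2,234.5]])
side=np.array([[266.6,126.8],[374.4,130.2],[260.6,201.8],[373,206.8],[318.6,160.8]])
def pts(x): return m@R.from_euler("z",x[2]).as_matrix().T+[x[0],x[1],0]
f=lambda x:np.r_[proj("top",pts(x))-top,proj("side",pts(x))-side].ravel()
r=least_squares(f,[.6,.35,1.4]);print(r.x,np.degrees(r.x[2]));print(r.fun.reshape(-1,2).round(2))
print("head top tri",tri(side[4],top[4]),"model",pts(r.x)[4])
for i in range(4):print(tri(side[i],top[i])[0].round(4),pts(r.x)[i].round(4))
E
```

```text
[0.62049957 0.3664723  1.43024808] 81.94717878600528
[[ 1.16  0.92]
 [ 1.72 -0.77]
 [-1.08  0.16]
 [-0.13 -2.23]
 [-1.21 -1.45]
 [-1.53 -0.43]
 [ 0.22  0.47]
 [-1.54  0.77]
 [ 0.08  0.59]
 [-0.83 -2.58]]
head top tri (array([0.61167941, 0.30565596, 0.15852954]), array([-0.99516668,  0.09735417,  0.04703128, -0.90872522])) model [0.61211879 0.30723625 0.16559591]
[0.4833 0.4508 0.1824] [0.4804 0.4469 0.186 ]
[0.7766 0.409  0.185 ] [0.7774 0.4049 0.186 ]
[0.4574 0.2653 0.0648] [0.4552 0.2687 0.06  ]
[0.7487 0.2257 0.0624] [0.7522 0.2266 0.06  ]
```

```bash
cat > ov.py <<'E'
from h import *
def portT(sx,sy,yaw):
    Rs=R.from_euler("z",yaw).as_matrix()
    z=np.array([-np.sin(np.radians(35)),0,np.cos(np.radians(35))]); lev=np.array([0,1,0.])
    # rotate level line clockwise 35 about outward z
    y=R.from_rotvec(np.radians(-35)*z).apply(lev); x=np.cross(y,z)
    return Rs@np.c_[x,y,z], Rs@np.array([-.03,0,.123])+[sx,sy,0]
def draw(n,img,off,s,Rp,o,turn=0,draw=0,out=None,cart_only=False):
    c=cv2.resize(img[off[1]:off[1]+60,off[0]:off[0]+80],None,fx=s,fy=s,interpolation=cv2.INTER_CUBIC)
    c=np.clip(c.astype(float)*1.8,0,255).astype(np.uint8).copy()
    def pl(P,col):
        q=proj(n,(P@Rp.T)+o); q=((q-off+.5)*s-.5)
        cv2.polylines(c,[np.round(q).astype(int)],False,col,1)
    a=np.linspace(0,2*np.pi,60)
    circ=lambda r,z:np.c_[r*np.cos(a),r*np.sin(a),0*a+z]
    pl(circ(.030,.008),(0,255,0)); pl(circ(.018,.052),(0,0,255))
    for sg in(1,-1):
        y=sg*.029; pl(np.array([[-.009,y,.018],[.009,y,.018],[.009,y,.048],[-.009,y,.048],[-.009,y,.018]]),(255,0,0) if sg>0 else (255,0,255))
    cv2.imwrite(out,c)
E
python3 - <<'E'
from ov import *
Rp,o=portT(.6205,.3665,1.43025);print(o)
draw("side",cv2.imread("pics/side0.png"),np.array([280,135]),10,Rp,o,out="pics/ovs.png")
draw("top",cv2.imread("pics/top0.png"),np.array([166,202]),10,Rp,o,out="pics/ovt.png")
E
```

```text
[0.61629748 0.33679581 0.123     ]
```

View pics/ovs.png

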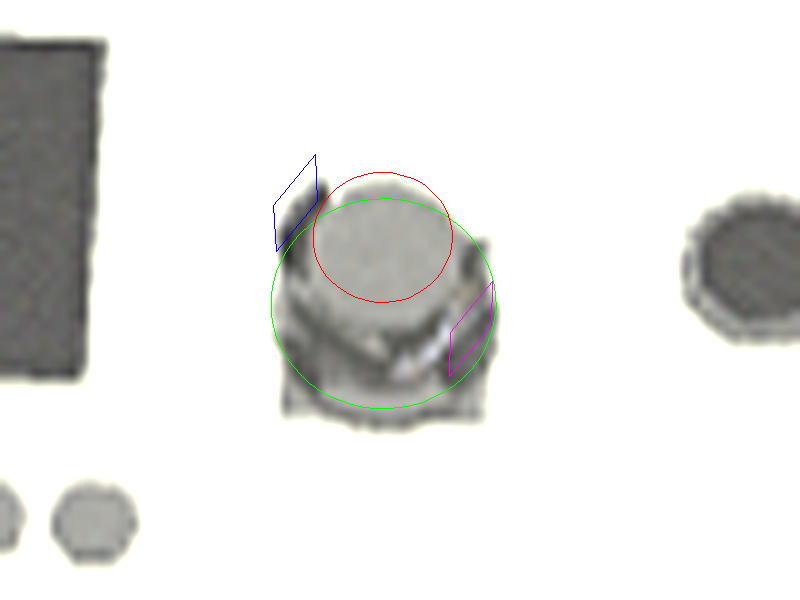

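View pics/ovt.png

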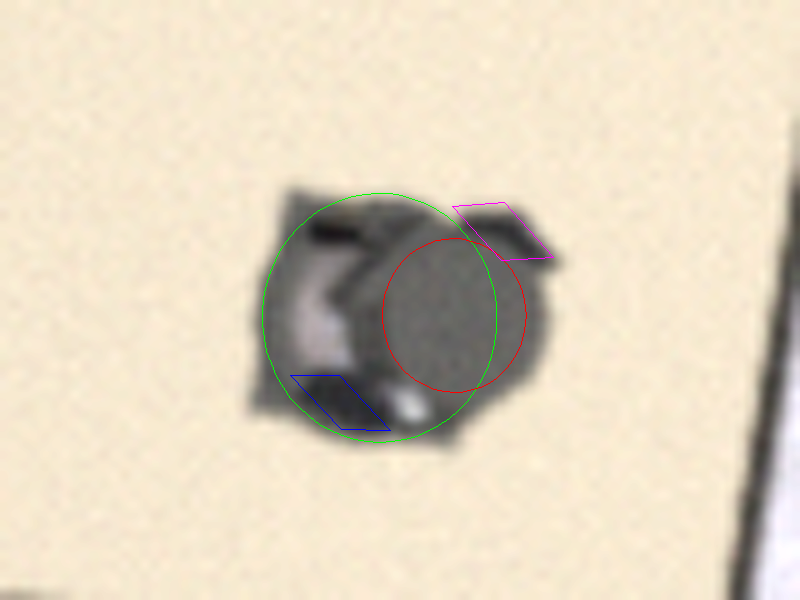

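```bash
python3 - <<'E'
import cv2,numpy as np
s=cv2.imread("pics/side0.png")[148:182,302:336].astype(float)
c=cv2.resize(s,None,fx=17,fy=17,interpolation=cv2.INTER_LANCZOS4)
c=np.clip((c-20)*2.0,0,255); cv2.imwrite("pics/side0e.png",c)
E
```

```text
[ WARN:0@0.056] global loadsave.cpp:1063 imwrite_ Unsupported depth image for selected encoder is fallbacked to CV_8U.
```

View pics/side0e.png

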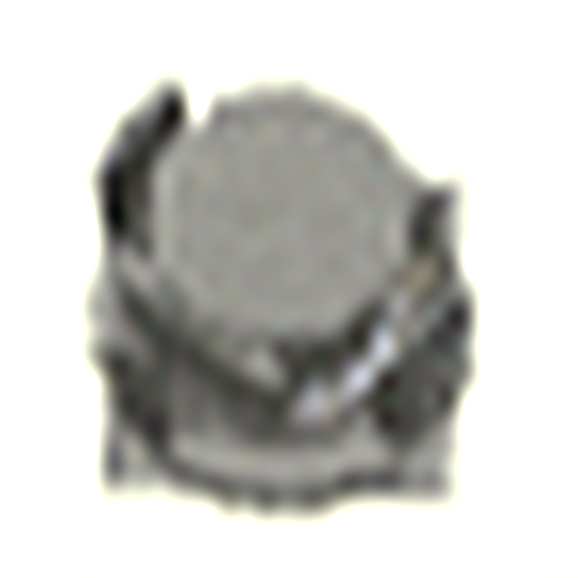

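```bash
python3 - <<'E'
from ov import *
Rp,o=portT(.6205,.3665,1.43025)
h=o+.045*Rp[:,2]
x,f=tri(proj("side",h)[0]+[.4,1.6],proj("top",h)[0]+[.4,.7]);print(x-h,f,(x-h)@Rp)
print(o,proj("side",o),proj("top",o))
o2=o+(x-h)
draw("side",cv2.imread("pics/side0.png"),np.array([280,135]),10,Rp,o2,out="pics/ovs1.png")
draw("top",cv2.imread("pics/top0.png"),np.array([166,202]),10,Rp,o2,out="pics/ovt1.png")
E
```

```text
[-6.75142539e-05 -6.77525893e-06 -4.97418693e-03] [-0.46789689  0.04580871  0.02211992 -0.42638386] [-0.00238575 -0.00159007 -0.00406534]
[0.61629748 0.33679581 0.123     ] [[317.87615146 165.97271173]] [[202.32214727 233.32583388]]
```

View pics/ovs1.png

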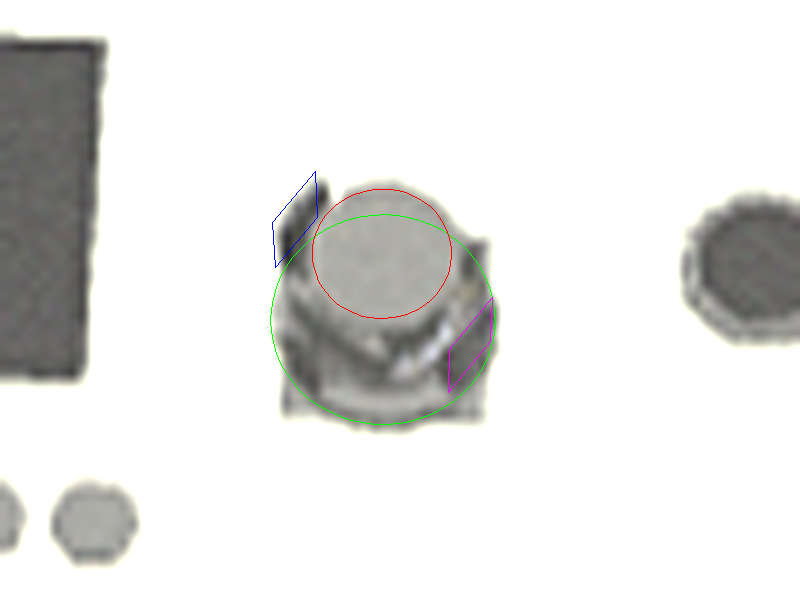

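View pics/ovt1.png

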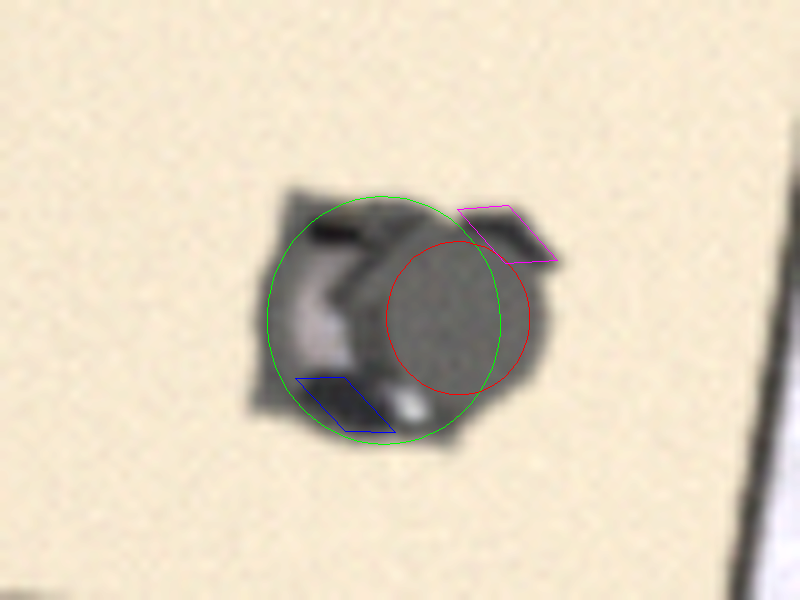

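```bash
cat >> ov.py <<'E'
def plan(p0,R0,p1,R1):
    rv=np.degrees((R0.inv()*R1).as_rotvec()); t=R1.inv().apply(p1-p0)*1e3
    return rv.round(2),t.round(1)
def toolR(Rp,turn=0,flip=1,tilt=0):
    y=R.from_rotvec(np.radians(turn)*Rp[:,2]).apply(Rp[:,1])*flip
    x=-Rp[:,2]; return R.from_matrix(np.c_[x,np.cross(y,x),y])
E
python3 - <<'E'
from ov import *
s=sensors.get_obs();R0=rot(s["tcp_rot"]);print(R0.as_matrix().round(3))
Rp,o=portT(.6205,.3665,1.43025);o=o+[0,0,-.003];print(Rp.round(3),o)
for fl in(1,-1):
    R1=toolR(Rp,0,fl);print(fl,plan(s["ee_pos"],R0,o+.12*Rp[:,2],R1), R1.as_euler("xyz",degrees=True))
# tray
top=np.array([[373,221],[505,217.5],[509,300],[376,305]])
for p in top: print(onplane("top",p,.035))
E
python3 -c "
import cv2
t=cv2.imread('pics/top0.png');cv2.imwrite('pics/topt.png',cv2.convertScaleAbs(cv2.resize(t[205:315,360:520],None,fx=5,fy=5,interpolation=cv2.INTER_CUBIC),alpha=2.2))
t=cv2.imread('pics/side0.png');cv2.imwrite('pics/sidet.png',cv2.convertScaleAbs(cv2.resize(t[295:480,245:405],None,fx=3.2,fy=3.2,interpolation=cv2.INTER_CUBIC),alpha=2.2))"
```

```text
[[-0.001 -0.893  0.449]
 [-0.001  0.449  0.893]
 [-1.     0.    -0.001]]
[[ 0.662 -0.745 -0.08 ]
 [ 0.584  0.58  -0.568]
 [ 0.47   0.329  0.819]] [0.61629748 0.33679581 0.12      ]
1 (array([-71.2 , -35.65, -11.73]), array([ -87.4, -102.3, -401.3])) [-55.          55.          81.94728865]
-1 (array([102.59, -12.66,  38.46]), array([-87.4, 102.3, 401.3])) [125.          55.          81.94728865]
[ 0.66096907 -0.08698362]
[ 0.67183442 -0.42913922]
[ 0.45922182 -0.43252191]
[ 0.44449771 -0.09326962]
```

View pics/topt.png

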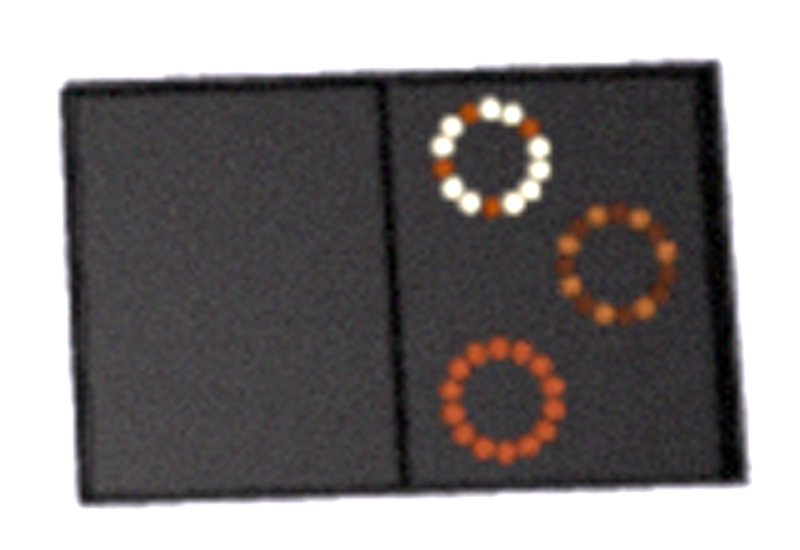

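View pics/sidet.png

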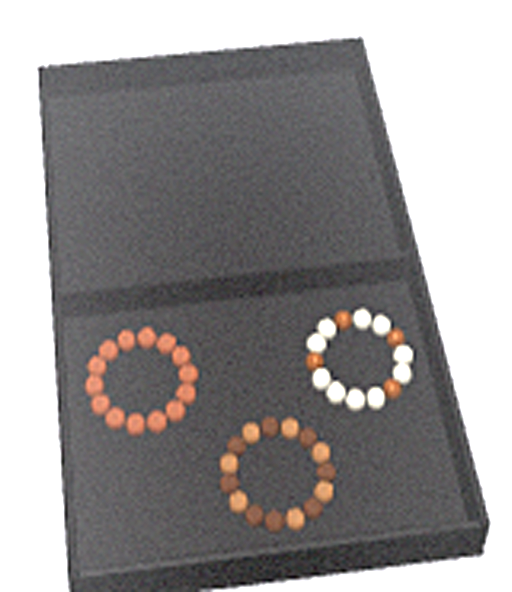

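Emit:
{"op": "carry_out", "data": {"increments": [[0,0,0,-50,0,0,100],[0,0,0,-50,0,0,100],[-10,-5,-1.7,0,0,0,100],[-10,-5,-1.7,0,0,0,100]], "squeeze": 20}}

```text
time: 0.6
ee_pos: [0.2474, 0.4923, 0.3315]
tcp_rot: [-28.6, 79.9, 54.1]
wrist_force: [-0.4, 0.8, -0.1]
opening: 0.0857
```

```bash
python3 -c "
from h import *
s=sensors.get_obs();print(s)"
```

```text
{'time': 0.6, 'q': array([64.23851574, -1.85516285, 13.73813087, 95.60047172, -1.77975965,
       71.40930657]), 'qd': array([  2.00665667, -43.80048308, -49.88291882, -45.44101581,
        -3.54337492, -74.76037351]), 'joint_efforts': array([ -0.2838018 , -37.43923545,  51.68204784,   0.28252551,
        -0.06633368,   2.2570876 ]), 'ee_pos': array([0.24739468, 0.492274  , 0.33145632]), 'tcp_rot': array([-28.58730092,  79.85150988,  54.08629938]), 'wrist_force': array([-0.36769726,  0.78512974, -0.0663624 ]), 'torque': array([-0.15263276,  0.10372106, -0.04494149]), 'opening': 0.08570481290470518}
```

Emit:
{"op": "carry_out", "data": {"increments": [[-8.6,-4.3,-1.4,0,0,0,100],[-8.6,-4.3,-1.4,0,0,0,100],[-8.6,-4.3,-1.4,0,0,0,100],[-8.6,-4.3,-1.4,0,0,0,100],[-8.6,-4.3,-1.4,0,0,0,100],[-8.6,-4.3,-1.4,0,0,0,100],[0,0,0,0,0,0,100],[0,0,0,0,0,0,100]]}}

```text
time: 1.6
ee_pos: [0.2471, 0.4913, 0.3313]
tcp_rot: [-54.6, 55.4, 81.5]
wrist_force: [0.2, 1.0, 1.0]
opening: 0.0856
```

```bash
cat > st.py <<'E'
from ov import *
import sys
np.set_printoptions(suppress=True,precision=4)
Rp,o=portT(.6205,.3665,1.43025);o=o+[0,0,-.003]
def rel(out,turn=0,dx=0,dy=0):
    s=sensors.get_obs();R0=rot(s["tcp_rot"])
    return plan(s["ee_pos"],R0,o+Rp@np.array([dx,dy,out]),toolR(Rp,turn,1))
def show():
    s=sensors.get_obs();print(s["time"],"q",s["q"].round(1),"p",s["ee_pos"].round(4),"F",s["wrist_force"].round(1),"Fport",(s["wrist_force"]@Rp).round(1),"Tport",(s["torque"]@Rp).round(2),"open",round(s["opening"],4))
    d=Rp.T@(s["ee_pos"]-o);y=Rp.T@rot(s["tcp_rot"]).as_matrix();print("in port mm",(d*1e3).round(1),"turn",np.degrees(np.arctan2(-y[0,2],y[1,2])).round(2),"axis tilt",y[:2,0].round(3))
if __name__=="__main__":
    show();print(rel(float(sys.argv[1]) if len(sys.argv)>1 else .12))
E
python3 st.py .14
```

```text
1.6 q [ 56.  -24.8 -12.4  70.5  14.1  14. ] p [0.2471 0.4913 0.3313] F [0.2 1.  1. ] Fport [1.3 0.8 0.3] Tport [-0.29  0.36 -0.01] open 0.0856
in port mm [-54.8 434.2 115. ] turn -0.77 axis tilt [-0.003 -0.008]
(array([-0.77, -0.44, -0.14]), array([ -25. ,  -54.8, -434.2]))
```

Emit:
{"op": "carry_out", "data": {"increments": [[-0.8,-0.4,-0.1,-20,0,0,100],[0,0,0,-20,0,-20,100],[0,0,0,-10,-6,-46,100],[0,0,0,-5,-6,-46,100],[0,0,0,0,-6,-46,100],[0,0,0,0,-6,-46,100],[0,0,0,0,-6,-46,100],[0,0,0,0,-6,-46,100],[0,0,0,0,-6,-46,100],[0,0,0,0,-6,-46,100],[0,0,0,0,-6.8,-46,100],[0,0,0,0,0,0,100]]}}

```text
time: 3.1
ee_pos: [0.6053, 0.2404, 0.2581]
tcp_rot: [-54.8, 55.1, 82.2]
wrist_force: [-1.0, 1.4, -0.1]
opening: 0.0857
```

```bash
python3 st.py .11
```

```text
3.1 q [  7.7   6.1   8.3  81.6  33.5 -36.1] p [0.6053 0.2404 0.2581] F [-1.   1.4 -0.1] Fport [ 0.1  1.5 -0.8] Tport [-0.28  0.4  -0.  ] open 0.0857
in port mm [  1.3  -2.3 168.8] turn -0.0 axis tilt [-0.002  0.001]
(array([-0.  ,  0.06, -0.12]), array([58.8,  1.3,  2.3]))
```

Emit:
{"op": "carry_out", "data": {"increments": [[0,0,0,45,1.3,2.3,100],[0,0,0,44,0,0,100],[0,0,0,0,0,0,100],[0,0,0,0,0,0,100]]}}

```text
time: 3.6
ee_pos: [0.6078, 0.2933, 0.1895]
tcp_rot: [-55.3, 54.9, 81.9]
wrist_force: [1.1, -0.6, -0.2]
opening: 0.0854
```

```bash
python3 st.py .08; python3 - <<'E'
from ov import *
for n in("side","top"):
    im=vision.camera(n)[:,:,::-1];cv2.imwrite(f"pics/{n}1.png",im)
    a={"side":(260,110),"top":(160,190)}[n]
    c=im[a[1]:a[1]+90,a[0]:a[0]+120]
    cv2.imwrite(f"pics/{n}1c.png",cv2.convertScaleAbs(cv2.resize(c,None,fx=6.6,fy=6.6,interpolation=cv2.INTER_CUBIC),alpha=1.7))
E
```

```text
3.6 q [ 12.6   6.1   0.5  70.4  32.5 -30.5] p [0.6078 0.2933 0.1895] F [ 1.1 -0.6 -0.2] Fport [ 0.2 -1.2  0.1] Tport [-0.32  0.42  0.02] open 0.0854
in port mm [ 1.7  4.  82.3] turn 0.32 axis tilt [0.001 0.   ]
(array([0.32, 0.02, 0.06]), array([ 2.3,  1.7, -4. ]))
```

View pics/side1c.png

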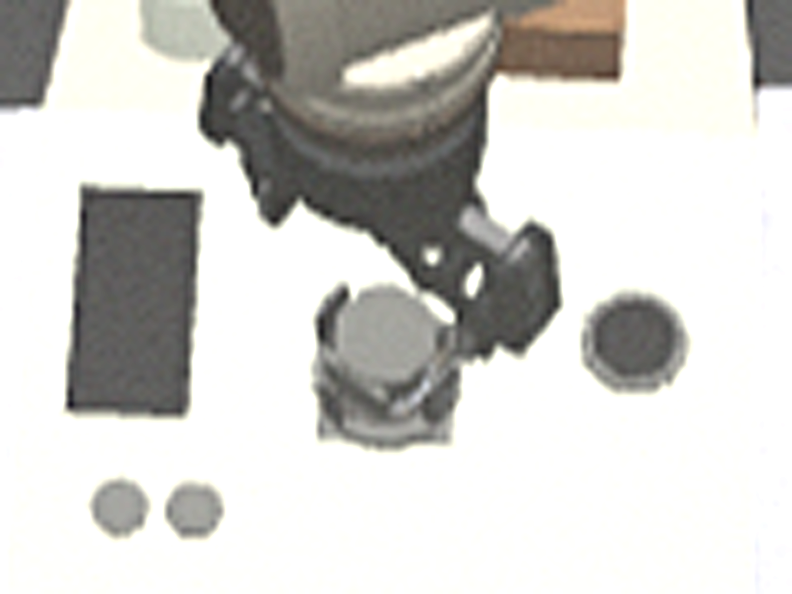

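View pics/top1c.png

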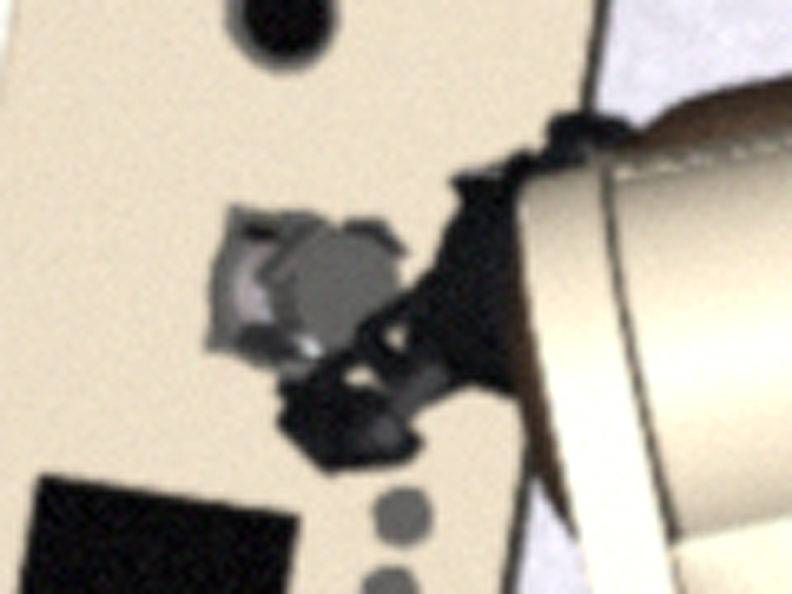

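```bash
cat > ov2.py <<'E'
from st import *
def fing(n,img,a,sz,f,back,out,half=.0427,thick=.0145,delta=np.zeros(3)):
    s=sensors.get_obs();T=rot(s["tcp_rot"]).as_matrix();p=s["ee_pos"]+delta
    c=cv2.convertScaleAbs(cv2.resize(img[a[1]:a[1]+sz[1],a[0]:a[0]+sz[0]],None,fx=f,fy=f,interpolation=cv2.INTER_CUBIC),alpha=1.7)
    def pl(P,col):
        q=(proj(n,P@T.T+p)-a+.5)*f-.5; cv2.polylines(c,[np.round(q).astype(int)],True,col,1)
    for sg,col in((1,(255,0,0)),(-1,(0,0,255))):
        for X in(-back,-back-.022):
            pl(np.array([[X,-.011,sg*half],[X,.011,sg*half],[X,.011,sg*(half+thick)],[X,-.011,sg*(half+thick)]]),col)
    pl(np.array([[0,0,0],[-.05,0,0]]),(0,200,0))
    cv2.imwrite(out,c)
E
python3 - <<'E'
from ov2 import *
fing("side",cv2.imread("pics/side1.png"),np.array([260,110]),(120,90),6.6,.013,"pics/fs1.png")
fing("top",cv2.imread("pics/top1.png"),np.array([160,190]),(120,90),6.6,.013,"pics/ft1.png")
E
```

```text
(no output)
```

View pics/fs1.png

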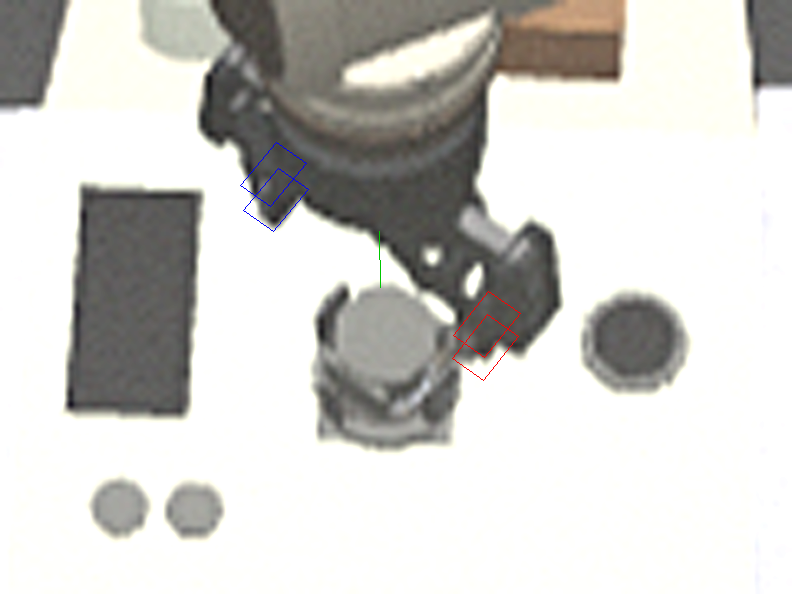

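View pics/ft1.png

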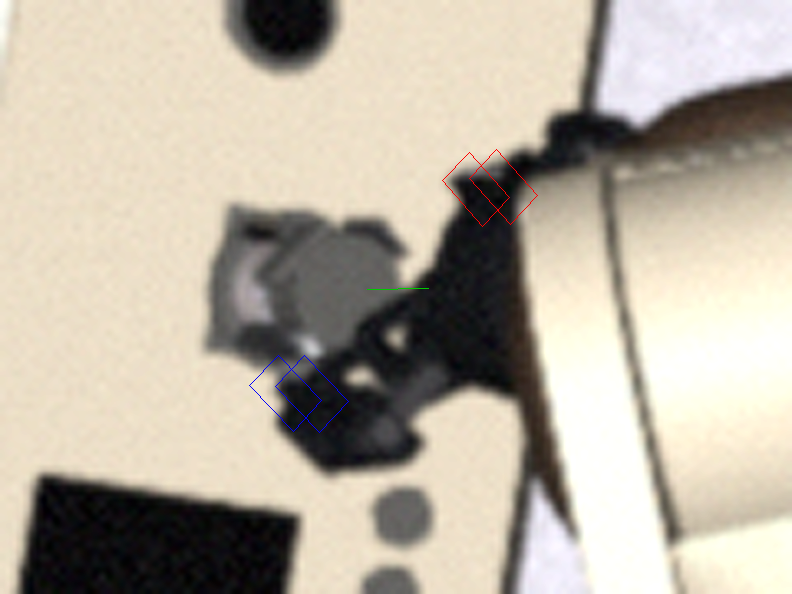

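```bash
python3 - <<'E'
from ov import *
np.set_printoptions(suppress=True,precision=3)
m=np.array([[60,150,186],[60,-150,186],[-120,150,60],[-120,-150,60],[200,150,186],[200,-150,186]])/1e3
z=np.array([-np.sin(np.radians(35)),0,np.cos(np.radians(35))])
m=np.vstack([m,np.array([-.03,0,.123])+.002*z,np.array([-.03,0,.123])+.052*z])
ct=np.array([[242,530],[324,64],[570,573],[636,152],[25,498],[110,35]])
top=(ct+.5)/3.7-.5+[80,145]
cs=np.array([[133,140],[672,155],[103,470],[665,492],[160,38],[665,55]])
side=(cs+.5)/[5,4.4]-.5+[240,95]
top=np.vstack([top,[202.5,233.05],[211.8,234.2]]);side=np.vstack([side,[317.8,167.4],[318.2,160.0]])
def pts(x): return m@R.from_euler("z",x[2]).as_matrix().T+[x[0],x[1],0]
def f(x,shift=True):
    r=np.r_[proj("top",pts(x))+x[3:5]*shift-top,proj("side",pts(x))+x[5:7]*shift-side].ravel()
    return np.r_[r,x[3:7]*.7]
r=least_squares(f,[.6,.35,1.4,0,0,0,0],loss="soft_l1");print(r.x,np.degrees(r.x[2]));print(f(r.x)[:-4].reshape(2,-1,2).round(1))
print(portT(*r.x[:3])[1])
r=least_squares(lambda x:f(np.r_[x,0,0,0,0]),[.6,.35,1.4],loss="soft_l1");print(r.x);print(f(np.r_[r.x,0,0,0,0])[:-4].reshape(2,-1,2).round(1))
E
```

```text
[0.621 0.369 1.431 0.568 0.343 0.179 0.254] 82.01179316393464
[[[ 1.1  1.4]
  [ 1.6 -0.3]
  [-1.   0.6]
  [-0.2 -1.8]
  [-0.5  1.1]
  [ 0.6 -0.8]
  [-0.3  0.3]
  [-1.3 -1.1]]

 [[-0.8 -0.2]
  [ 0.8  0.6]
  [-0.7  0.9]
  [ 0.8  0.6]
  [-0.5  0.1]
  [ 0.   0.1]
  [ 0.4 -2. ]
  [-0.1 -2. ]]]
[0.617 0.339 0.123]
[0.621 0.367 1.431]
[[[ 1.1  1.1]
  [ 1.6 -0.6]
  [-1.   0.4]
  [-0.2 -2.1]
  [-0.4  0.8]
  [ 0.6 -1.1]
  [-0.3  0.1]
  [-1.2 -1.3]]

 [[-1.  -0.2]
  [ 0.7  0.6]
  [-1.   0.9]
  [ 0.6  0.7]
  [-0.8  0.1]
  [-0.1  0.1]
  [ 0.2 -1.9]
  [-0.3 -2. ]]]
```

```bash
sed -i 's/-.003\]/-.004]/' st.py; python3 st.py .03
```

```text
3.7 q [ 12.6   6.1   0.5  70.4  32.5 -30.5] p [0.6085 0.2929 0.1899] F [-0.1  0.9 -0.1] Fport [ 0.4  0.6 -0.6] Tport [-0.28  0.39 -0.03] open 0.0852
in port mm [ 2.4  3.7 83.6] turn 0.31 axis tilt [ 0.002 -0.001]
(array([ 0.31, -0.03,  0.12]), array([53.6,  2.4, -3.7]))
```

Emit:
{"op": "carry_out", "data": {"increments": [[0.3,0,0,0,2.4,-3.7,100],[0,0,0,20,0,0,100],[0,0,0,20,0,0,100],[0,0,0,13.6,0,0,100],[0,0,0,0,0,0,90],[0,0,0,0,0,0,90]]}}

```text
time: 4.45
ee_pos: [0.6136, 0.3198, 0.1418]
tcp_rot: [-54.9, 55.0, 82.0]
wrist_force: [0.9, -0.8, 0.7]
opening: 0.0769
```

```bash
python3 st.py .012; python3 - <<'E'
from ov2 import *
for n in("side","top"):
    im=vision.camera(n)[:,:,::-1];cv2.imwrite(f"pics/{n}2.png",im)
    a={"side":(275,125),"top":(165,195)}[n]
    fing(n,im,np.array(a),(90,68),8.8,.011,f"pics/{n}2f.png",half=sensors.get_obs()["opening"]/2)
E
```

```text
4.45 q [ 15.    7.8  -3.   63.9  31.9 -27.5] p [0.6136 0.3198 0.1418] F [ 0.9 -0.8  0.7] Fport [ 0.5 -0.9  1. ] Tport [-0.29  0.47 -0.  ] open 0.0769
in port mm [-1.  -0.4 28.6] turn -0.05 axis tilt [0. 0.]
(array([-0.05,  0.02,  0.03]), array([16.6, -1. ,  0.4]))
```

View pics/side2f.png

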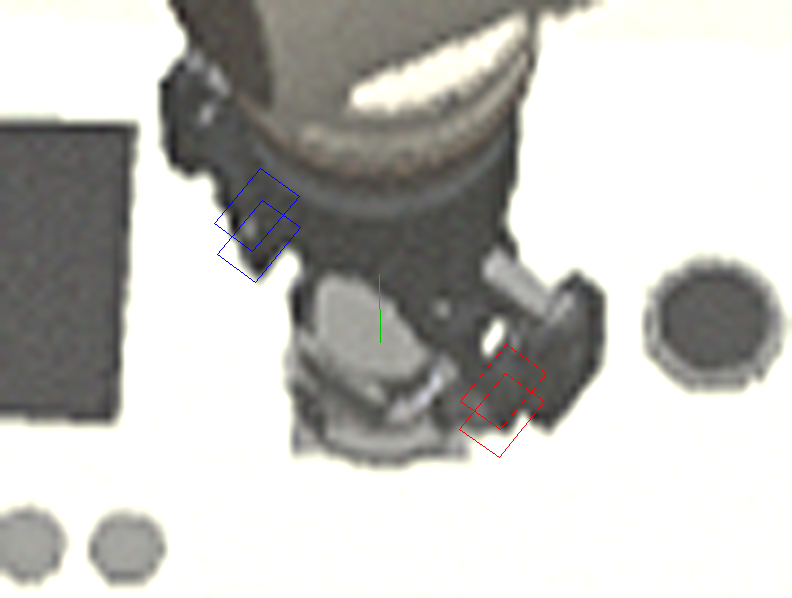

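View pics/top2f.png

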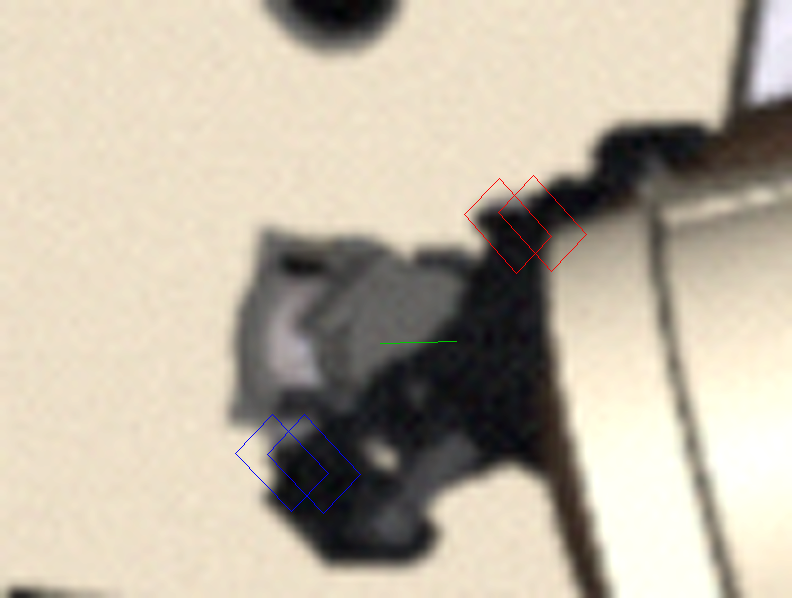

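Emit:
{"op": "carry_out", "data": {"increments": [[0,0,0,8.6,-1,0.4,90],[0,0,0,8,0,0,85],[0,0,0,0,0,0,80],[0,0,0,0,0,0,76],[0,0,0,0,0,0,76],[0,0,0,0,0,0,76]]}}

```text
time: 5.3
ee_pos: [0.6151, 0.3302, 0.1282]
tcp_rot: [-54.9, 55.0, 82.0]
wrist_force: [0.4, 0.1, -0.3]
opening: 0.0648
```

```bash
python3 st.py .012; python3 - <<'E'
from ov2 import *
for n in("side","top"):
    im=vision.camera(n)[:,:,::-1];cv2.imwrite(f"pics/{n}3.png",im)
    a={"side":(280,130),"top":(170,200)}[n]
    cv2.imwrite(f"pics/{n}3f.png",cv2.convertScaleAbs(cv2.resize(im[a[1]:a[1]+60,a[0]:a[0]+80],None,fx=10,fy=10,interpolation=cv2.INTER_CUBIC),alpha=2.2))
E
```

```text
5.3 q [ 15.9   8.5  -3.8  61.9  31.7 -26.5] p [0.6151 0.3302 0.1282] F [ 0.4  0.1 -0.3] Fport [ 0.2 -0.4 -0.3] Tport [-0.32  0.43  0.03] open 0.0648
in port mm [-0.3  0.1 11.4] turn -0.06 axis tilt [0.    0.001]
(array([-0.06,  0.04,  0.  ]), array([-0.6, -0.3, -0.1]))
```

View pics/side3f.png

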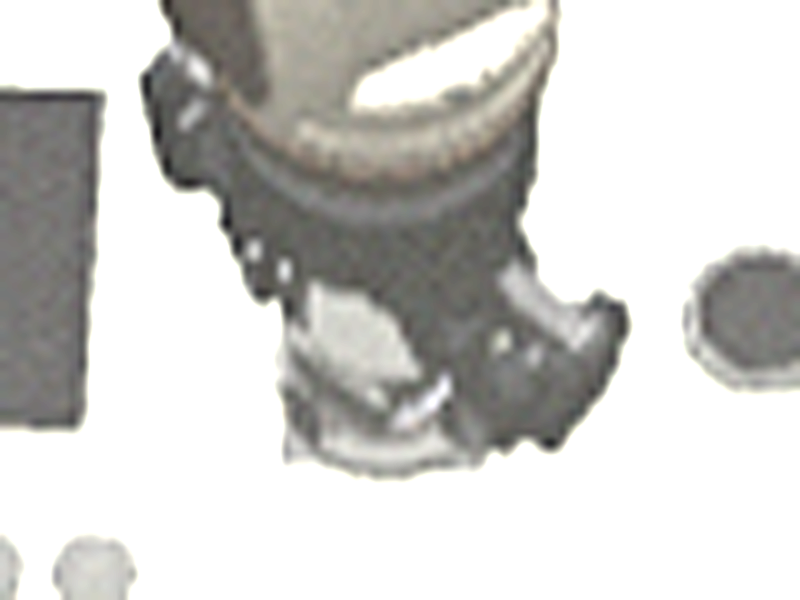

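View pics/top3f.png

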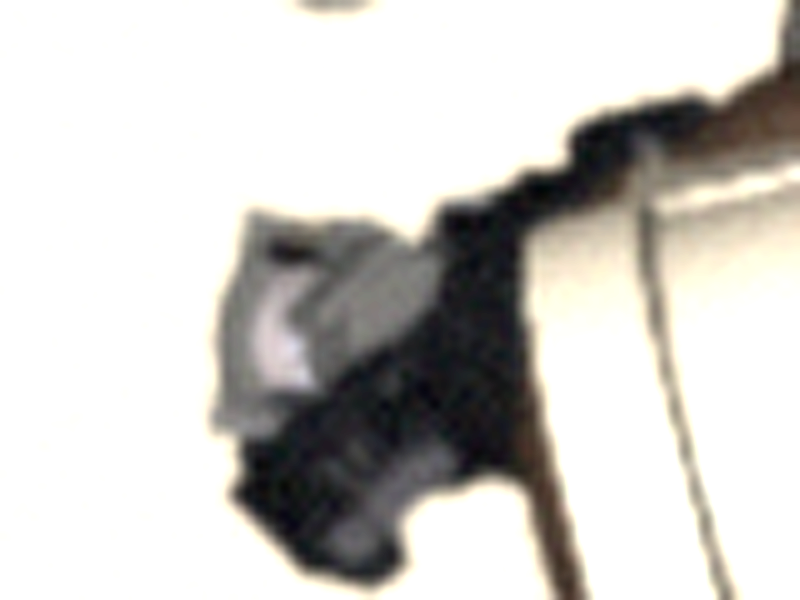

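Emit:
{"op": "carry_out", "data": {"increments": [[0,0,0,0,0,0,70],[0,0,0,0,0,0,66],[0,0,0,0,0,0,64],[0,0,0,0,0,0,64],[0,0,0,0,0,0,64]], "squeeze": 20}}

```text
time: 6.02
ee_pos: [0.6152, 0.3302, 0.1283]
tcp_rot: [-54.9, 55.0, 82.0]
wrist_force: [0.1, -2.4, 4.8]
opening: 0.055
```

```bash
python3 st.py .012
```

```text
6.025 q [ 15.9   8.5  -3.8  61.9  31.7 -26.5] p [0.6152 0.3302 0.1283] F [ 0.1 -2.4  4.8] Fport [0.8 0.1 5.3] Tport [-0.18  0.35 -0.06] open 0.055
in port mm [-0.2  0.1 11.4] turn -0.05 axis tilt [0.    0.001]
(array([-0.05,  0.04,  0.01]), array([-0.6, -0.2, -0.1]))
```

Emit:
{"op": "carry_out", "data": {"increments": [[0,0,0,-0.5,0,0,60],[0,0,0,-0.5,0,0,55],[0,0,0,0,0,0,45],[0,0,0,0,0,0,40],[0,0,0,0,0,0,40]], "squeeze": 25}}

```text
time: 6.65
ee_pos: [0.6151, 0.3296, 0.1294]
tcp_rot: [-54.9, 55.0, 82.0]
wrist_force: [-1.8, -4.1, 6.0]
opening: 0.0447
```

```bash
python3 st.py .012
```

```text
6.65 q [ 15.8   8.4  -3.8  62.   31.7 -26.6] p [0.6151 0.3296 0.1294] F [-1.8 -4.1  6. ] Fport [-0.8  0.9  7.4] Tport [ 0.02  0.51 -0.02] open 0.0447
in port mm [-0.1  0.2 12.7] turn -0.05 axis tilt [0.    0.001]
(array([-0.05,  0.04,  0.02]), array([ 0.7, -0.1, -0.2]))
```

Emit:
{"op": "carry_out", "data": {"increments": [[0,0,0,0,0,0,40],[0,0,0,0,0,0,40]]}}

```text
time: 6.9
ee_pos: [0.6151, 0.3296, 0.1295]
tcp_rot: [-54.9, 55.0, 82.0]
wrist_force: [-1.9, -4.9, 7.3]
opening: 0.045
```

```bash
python3 st.py .012; python3 - <<'E'
from ov2 import *
for n in("side","top"):
    im=vision.camera(n)[:,:,::-1];cv2.imwrite(f"pics/{n}4.png",im)
    a={"side":(280,130),"top":(170,200)}[n]
    cv2.imwrite(f"pics/{n}4f.png",cv2.convertScaleAbs(cv2.resize(im[a[1]:a[1]+60,a[0]:a[0]+80],None,fx=10,fy=10,interpolation=cv2.INTER_CUBIC),alpha=2.2))
E
```

```text
6.9 q [ 15.8   8.4  -3.8  62.   31.7 -26.6] p [0.6151 0.3296 0.1295] F [-1.9 -4.9  7.3] Fport [-0.7  0.9  8.9] Tport [0.06 0.52 0.03] open 0.045
in port mm [-0.1  0.2 12.7] turn -0.05 axis tilt [0.    0.001]
(array([-0.05,  0.04,  0.03]), array([ 0.7, -0.1, -0.2]))
```

View pics/side4f.png

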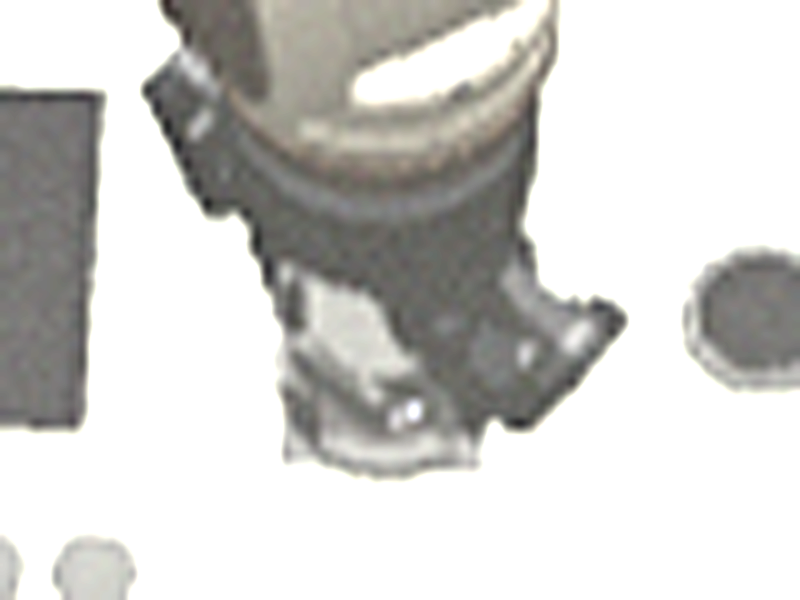

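View pics/top4f.png

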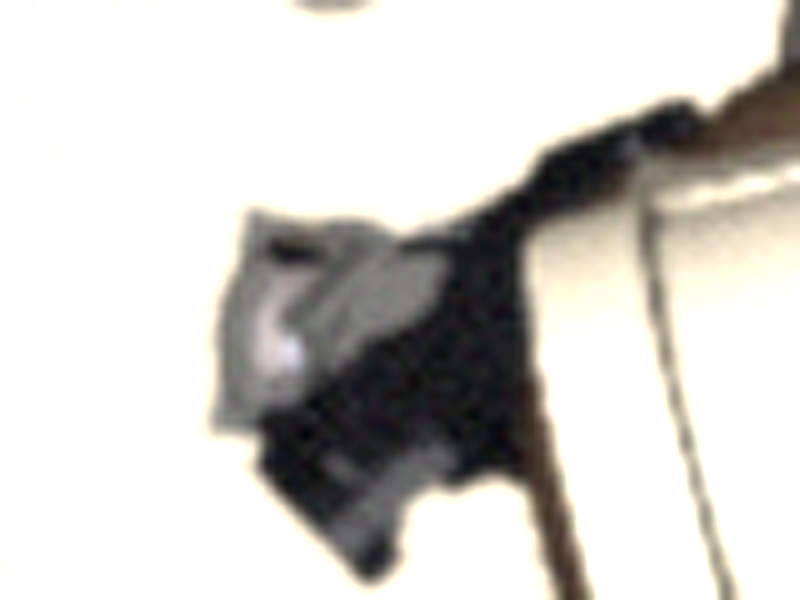

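Emit:
{"op": "carry_out", "data": {"increments": [[0,0,0,-0.5,0,0,40],[-3,0,0,0,0,0,40],[-5,0,0,0,0,0,40],[0,0,0,0,0,0,40]], "squeeze": 40}}

```text
time: 7.5
ee_pos: [0.6148, 0.3292, 0.1298]
tcp_rot: [-63.0, 55.0, 82.0]
wrist_force: [-2.8, -4.7, 7.2]
opening: 0.043
```

```bash
python3 st.py .012
```

```text
7.5 q [ 15.8   8.4  -3.7  62.1  31.7 -34.7] p [0.6148 0.3292 0.1298] F [-2.8 -4.7  7.2] Fport [-1.2  1.7  8.8] Tport [0.03 0.85 0.01] open 0.043
in port mm [-0.3  0.2 13.2] turn 8.0 axis tilt [0.    0.001]
(array([8.  , 0.04, 0.  ]), array([ 1.2, -0.3, -0.2]))
```

Emit:
{"op": "carry_out", "data": {"increments": [[-8,0,0,0,0,0,40],[-8,0,0,0,0,0,40],[0,0,0,0,0,0,40]]}}

```text
time: 7.88
ee_pos: [0.6149, 0.3292, 0.1297]
tcp_rot: [-79.0, 55.0, 82.0]
wrist_force: [-1.9, -4.6, 6.5]
opening: 0.0428
```

```bash
python3 st.py .012; cat > pic.py <<'E'
from ov2 import *
import sys
def shot(k,sa=(280,130),ta=(170,200)):
    ims=[]
    for n,a in(("side",sa),("top",ta)):
        im=vision.camera(n)[:,:,::-1];cv2.imwrite(f"pics/{n}{k}.png",im)
        ims.append(cv2.convertScaleAbs(cv2.resize(im[a[1]:a[1]+80,a[0]:a[0]+54],None,fx=7.3,fy=7.3,interpolation=cv2.INTER_CUBIC),alpha=2.0))
    cv2.imwrite(f"pics/b{k}.png",np.hstack(ims))
if __name__=="__main__": shot(sys.argv[1],tuple(map(int,sys.argv[2:4])),tuple(map(int,sys.argv[4:6])))
E
python3 pic.py 5 290 120 180 195
```

```text
7.875 q [ 15.8   8.4  -3.7  62.1  31.7 -50.7] p [0.6149 0.3292 0.1297] F [-1.9 -4.6  6.5] Fport [-0.9  0.9  8.1] Tport [-0.01  0.9   0.01] open 0.0428
in port mm [-0.4  0.2 13.2] turn 24.04 axis tilt [-0.  0.]
(array([24.04,  0.03,  0.  ]), array([ 1.2, -0.4, -0.2]))
```

View pics/b5.png

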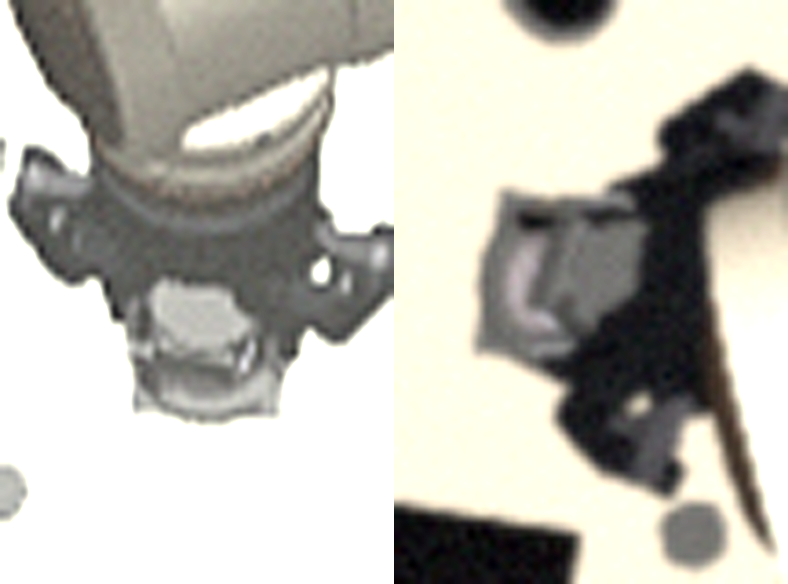

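Emit:
{"op": "carry_out", "data": {"increments": [[-9,0,0,0,0,0,40],[-9,0,0,0,0,0,40],[-9,0,0,0,0,0,40],[-9,0,0,0,0,0,40],[-8,0,0,0,0,0,40],[-1.5,0,0,0,0,0,40],[0,0,0,0,0,0,40]]}}

```text
time: 8.85
ee_pos: [0.6149, 0.3291, 0.1297]
tcp_rot: [-124.4, 55.0, 82.0]
wrist_force: [-2.4, -5.0, 6.5]
opening: 0.0426
```

```bash
python3 st.py .012; python3 pic.py 6 290 120 180 195
```

```text
8.85 q [ 15.8   8.4  -3.7  62.1  31.7 -96.1] p [0.6149 0.3291 0.1297] F [-2.4 -5.   6.5] Fport [-1.5  1.   8.4] Tport [-0.07  0.87 -0.04] open 0.0426
in port mm [-0.4  0.1 13.2] turn 69.44 axis tilt [-0.  0.]
(array([69.44,  0.03,  0.01]), array([ 1.2, -0.4, -0.1]))
```

View pics/b6.png

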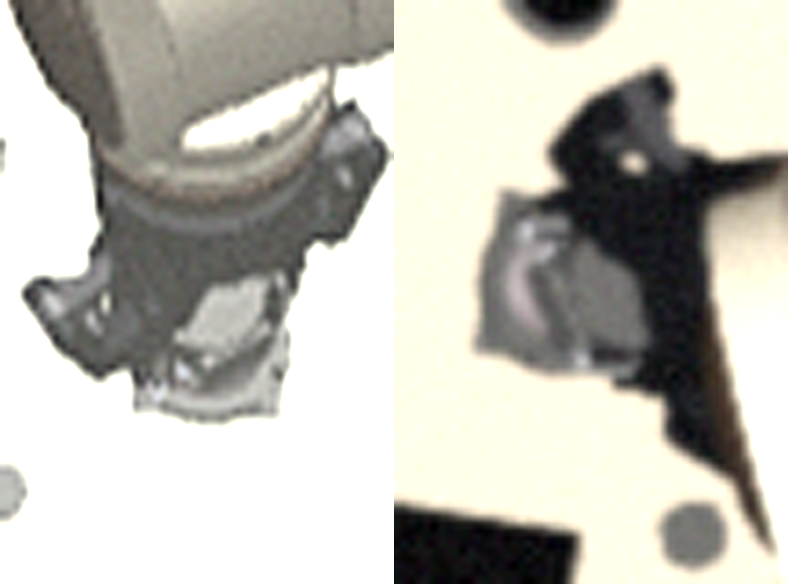

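The tabs have turned with the fingers to about 69 degrees and the torque is close to zero. I'll draw it out gently now.

Emit:
{"op": "carry_out", "data": {"increments": [[0,0,0,-2,0,0,40],[0,0,0,-3,0,0,40],[0,0,0,-3,0,0,40],[0,0,0,0,0,0,40]]}}

```text
time: 9.45
ee_pos: [0.6141, 0.3247, 0.1358]
tcp_rot: [-124.3, 55.0, 82.0]
wrist_force: [-0.0, 1.1, -0.9]
opening: 0.0428
```

```bash
python3 st.py .012
```

```text
9.45 q [ 15.4   8.1  -3.3  63.   31.8 -96.6] p [0.6141 0.3247 0.1358] F [-0.   1.1 -0.9] Fport [ 0.2  0.3 -1.3] Tport [-0.28  0.26  0.  ] open 0.0428
in port mm [-0.6  0.1 20.8] turn 69.42 axis tilt [-0.001  0.001]
(array([69.42,  0.06,  0.  ]), array([ 8.8, -0.6, -0.1]))
```

Emit:
{"op": "carry_out", "data": {"increments": [[0,0,0,-6,0,0,40],[0,0,0,-6,0,0,40],[0,0,0,-8,0,0,40],[0,0,0,-10,0,0,40],[0,0,0,-12,0,0,40],[0,0,0,-12,0,0,40],[0,0,0,-14,0,0,40],[0,0,0,-14,0,0,40],[0,0,0,-15,0,0,40],[0,0,0,0,0,0,40]]}}

```text
time: 10.7
ee_pos: [0.6071, 0.2692, 0.2168]
tcp_rot: [-124.6, 54.9, 81.8]
wrist_force: [-0.4, 0.9, -1.6]
opening: 0.0425
```

```bash
python3 st.py .012; python3 pic.py 7 290 100 180 195
```

```text
10.7 q [  10.4    5.8    3.2   74.8   33.  -102.2] p [0.6071 0.2692 0.2168] F [-0.4  0.9 -1.6] Fport [-0.5  0.3 -1.8] Tport [-0.39  0.58 -0.04] open 0.0425
in port mm [  0.4  -0.2 119.2] turn 69.46 axis tilt [ 0.001 -0.   ]
(array([69.46, -0.07,  0.06]), array([107.2,   0.4,   0.2]))
```

View pics/b7.png

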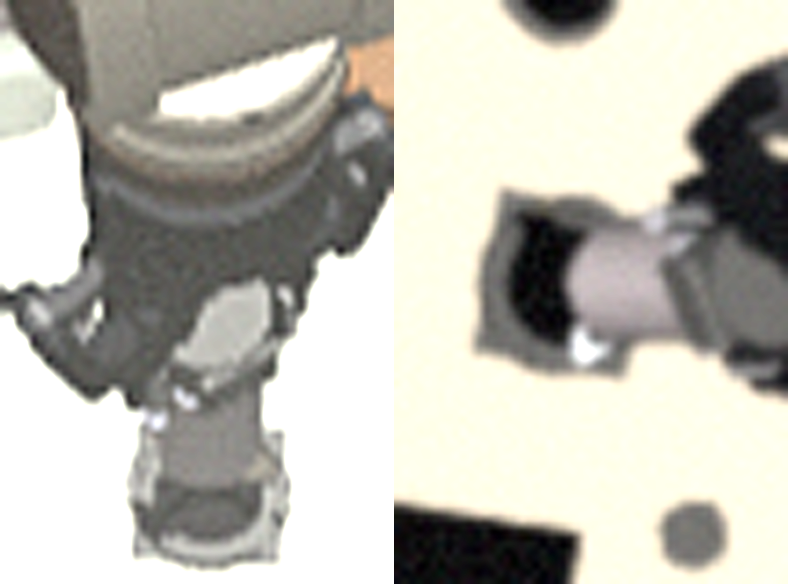

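View pics/side7.png

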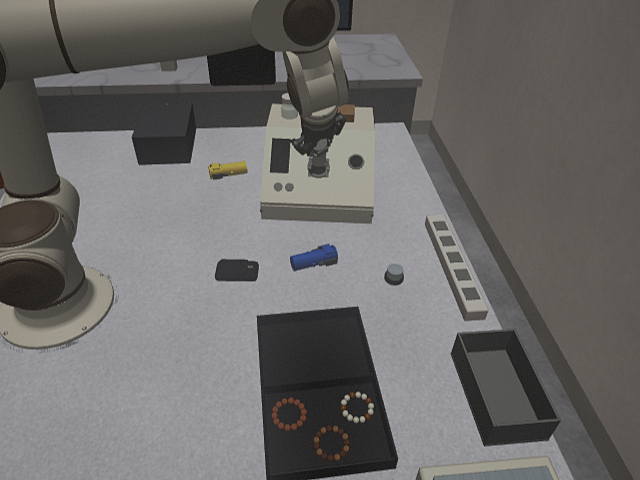

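```bash
python3 - <<'E'
from st import *
s=sensors.get_obs();R0=rot(s["tcp_rot"]);x=R0.as_matrix()[:,0];d=np.array([0,0,-1.])
ax=np.cross(x,d);ang=np.degrees(np.arcsin(np.linalg.norm(ax)));ax/=np.linalg.norm(ax)
print("tool rotvec",(R0.inv().apply(ax)*ang).round(2),ang)
R1=R.from_rotvec(ax*np.radians(ang))*R0;print(R1.as_matrix().round(3))
p=s["ee_pos"]+ -.06*x
print(p,plan(p,R1,np.array([.556,-.177,.23]),R1))
E
```

```text
tool rotvec [  0.   -19.76  28.9 ] 35.014923534836385
[[ 0.     0.444 -0.896]
 [-0.    -0.896 -0.444]
 [-1.     0.    -0.   ]]
[0.6018 0.2356 0.2642] (array([0., 0., 0.]), array([ 34.2, 349.2, 224.4]))
```

Emit:
{"op": "carry_out", "data": {"increments": [[0,0,0,-20,0,0,40],[0,0,0,-20,0,0,40],[0,0,0,-20,0,0,40],[0,-2.5,3.6,0,0,0,40],[0,-4.9,7.2,0,0,0,40],[0,-4.9,7.2,0,0,0,40],[0,-4.9,7.2,0,0,0,40],[0,-2.5,3.7,0,0,0,40],[0,0,0,0,0,0,40]]}}

```text
time: 11.92
ee_pos: [0.6017, 0.2374, 0.2628]
tcp_rot: [-63.7, 89.9, 142.9]
wrist_force: [-0.5, 0.4, -1.7]
opening: 0.0431
```

Emit:
{"op": "carry_out", "data": {"increments": [[0,0,0,0,16,10,40],[0,0,0,0,30,19,40],[0,0,0,0,35,22,40],[0,0,0,0,35,22,40],[0,0,0,0,35,23,40],[0,0,0,0,35,23,40],[0,0,0,0,35,23,40],[0,0,0,0,35,23,40],[0,0,0,0,35,22,40],[0,0,0,0,30,20,40],[0,0,0,0,20,12,40],[0,0,0,0,8,5,40]]}}

```text
time: 13.42
ee_pos: [0.555, -0.1787, 0.2643]
tcp_rot: [-179.2, 89.9, 27.0]
wrist_force: [-0.1, 0.4, -1.4]
opening: 0.0427
```

Emit:
{"op": "carry_out", "data": {"increments": [[0,0,0,0,0,0,40],[0,0,0,0,0,0,40]]}}

```text
time: 13.68
ee_pos: [0.5561, -0.1759, 0.2642]
tcp_rot: [-171.6, 89.9, 34.8]
wrist_force: [-0.1, 0.8, -1.6]
opening: 0.0426
```

```bash
python3 - <<'E'
from st import *
show();s=sensors.get_obs();R0=rot(s["tcp_rot"]);print(R0.as_matrix().round(3))
x=R0.as_matrix()[:,0];ax=np.cross(x,[0,0,-1.]);print(np.degrees(R0.inv().apply(ax)),R0.inv().apply(np.array([.556,-.177,.16])-s["ee_pos"])*1e3)
for n in("side","top"): cv2.imwrite(f"pics/{n}8.png",vision.camera(n)[:,:,::-1])
E
```

```text
13.675 q [ -17.6   10.6   20.    99.4    0.1 -134. ] p [ 0.5561 -0.1759  0.2642] F [-0.1  0.8 -1.6] Fport [-0.4 -0.  -1.7] Tport [ 0.06 -0.02 -0.  ] open 0.0426
in port mm [-271.1 -204.8  415. ] turn 64.41 axis tilt [-0.468 -0.329]
[[ 0.001  0.445 -0.896]
 [ 0.001 -0.896 -0.445]
 [-1.    -0.    -0.002]]
[ 0.     -0.1007  0.0149] [104.189    0.9182   0.7678]
```

View pics/side8.png

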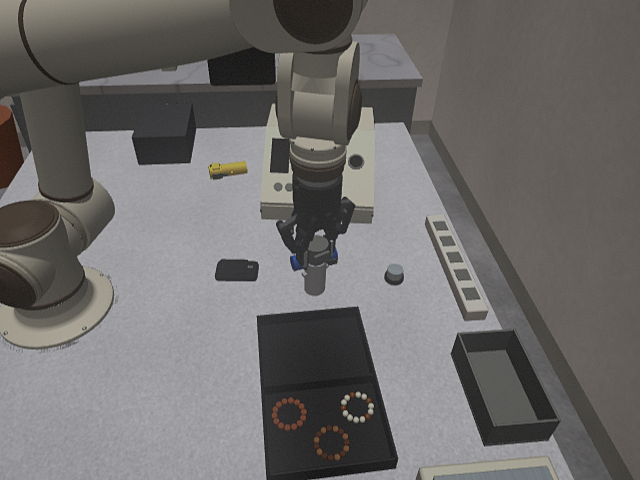

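View pics/top8.png

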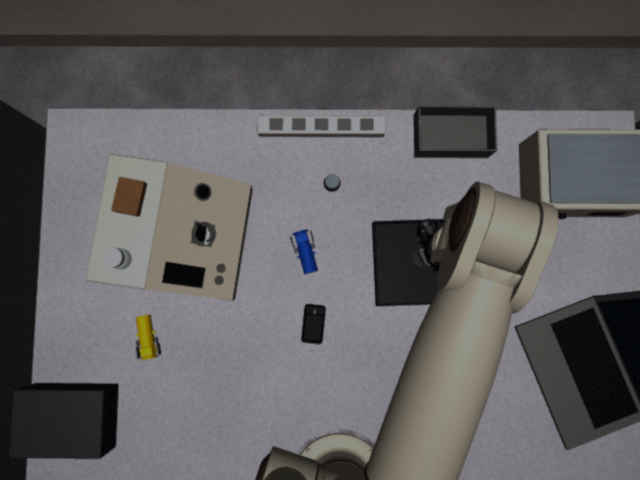

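```bash
python3 - <<'E'
import cv2
a=cv2.imread("pics/side8.png")[190:305,260:380]
cv2.imwrite("pics/s8c.png",cv2.convertScaleAbs(cv2.resize(a,None,fx=5,fy=5,interpolation=cv2.INTER_CUBIC),alpha=1.8))
from h import *
p=np.array([.5561,-.1759,.2642]);print(proj("side",p+[0,0,-.02]),proj("side",p+[0,0,-.071]))
E
```

```text
[[314.35985186 267.91231361]] [[313.86196361 288.13702016]]
```

View pics/s8c.png

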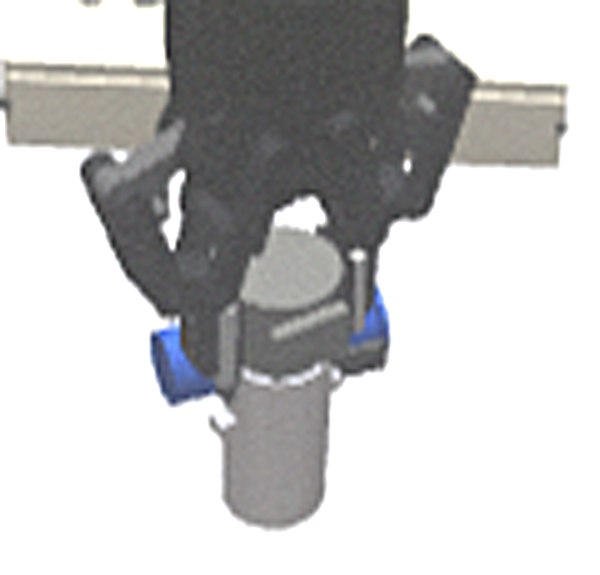

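Emit:
{"op": "carry_out", "data": {"increments": [[0,0,0,20,0.9,0.8,40],[0,0,0,30,0,0,40],[0,0,0,30,0,0,40],[0,0,0,30,0,0,40],[0,0,0,25,0,0,40],[0,0,0,12,0,0,40],[0,0,0,4,0,0,40],[0,0,0,0,0,0,40],[0,0,0,0,0,0,40]]}}

```text
time: 14.9
ee_pos: [0.5566, -0.1777, 0.1141]
tcp_rot: [156.1, 89.9, 2.5]
wrist_force: [0.2, -0.3, -0.8]
opening: 0.0426
```

```bash
python3 pic.py 9 290 270 375 215;python3 st.py
```

```text
15.0 q [ -17.7    8.8    1.3   82.4    0.1 -134.1] p [ 0.5564 -0.1777  0.1138] F [-0.1 -0.5 -1.4] Fport [-1.  -0.7 -0.9] Tport [-0.01  0.04 -0.04] open 0.0426
in port mm [-342.6 -255.5  292.8] turn 64.39 axis tilt [-0.468 -0.33 ]
(array([ 67.21,  -0.3 , -37.14]), array([ 172.8, -342.6,  255.5]))
```

View pics/b9.png

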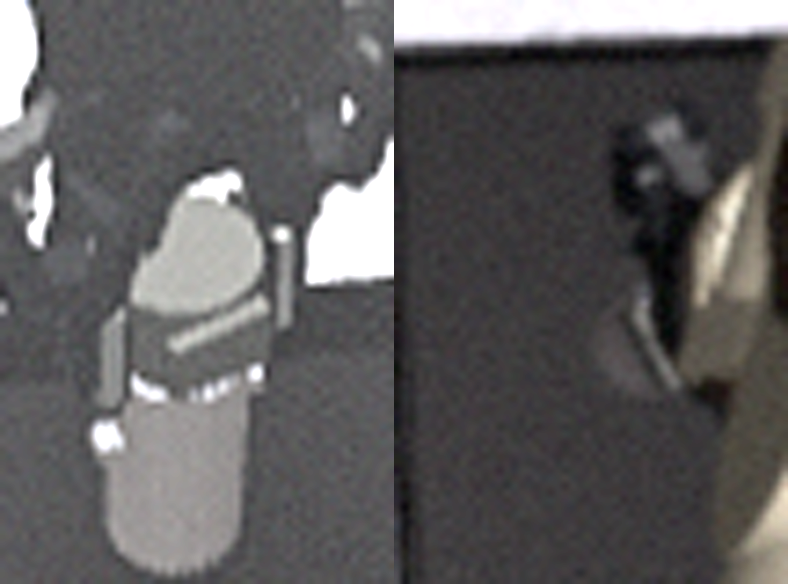

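Emit:
{"op": "carry_out", "data": {"increments": [[0,0,0,8,0,0,40],[0,0,0,8,0,0,40],[0,0,0,5,0,0,40],[0,0,0,2,0,0,40],[0,0,0,2,0,0,40],[0,0,0,0,0,0,40],[0,0,0,0,0,0,40]]}}

```text
time: 15.88
ee_pos: [0.5562, -0.1776, 0.0883]
tcp_rot: [172.9, 89.9, 19.3]
wrist_force: [0.4, 0.5, -0.9]
opening: 0.0428
```

Emit:
{"op": "carry_out", "data": {"increments": [[0,0,0,1,0,0,40],[0,0,0,1,0,0,40],[0,0,0,1,0,0,40],[0,0,0,0,0,0,40]]}}

```text
time: 16.38
ee_pos: [0.556, -0.1776, 0.0849]
tcp_rot: [-169.8, 89.9, 36.6]
wrist_force: [1.3, -0.8, -1.1]
opening: 0.0427
```

Emit:
{"op": "carry_out", "data": {"increments": [[0,0,0,1,0,0,40],[0,0,0,1,0,0,40],[0,0,0,1,0,0,40],[0,0,0,0,0,0,40]]}}

```text
time: 16.88
ee_pos: [0.5561, -0.1776, 0.0819]
tcp_rot: [-170.2, 89.9, 36.2]
wrist_force: [0.2, 0.3, -1.1]
opening: 0.0428
```

Emit:
{"op": "carry_out", "data": {"increments": [[0,0,0,1,0,0,40],[0,0,0,1,0,0,40],[0,0,0,0,0,0,40]]}}

```text
time: 17.25
ee_pos: [0.5561, -0.1776, 0.0799]
tcp_rot: [-172.5, 89.9, 33.9]
wrist_force: [0.1, 0.9, -1.6]
opening: 0.0426
```

Emit:
{"op": "carry_out", "data": {"increments": [[0,0,0,1,0,0,40],[0,0,0,1,0,0,40],[0,0,0,0,0,0,40]]}}

```text
time: 17.62
ee_pos: [0.5561, -0.1776, 0.0779]
tcp_rot: [-170.4, 89.9, 36.0]
wrist_force: [-0.9, 0.2, -1.8]
opening: 0.0428
```

Emit:
{"op": "carry_out", "data": {"increments": [[0,0,0,1,0,0,40],[0,0,0,1,0,0,40],[0,0,0,0,0,0,40]]}}

```text
time: 18.0
ee_pos: [0.5562, -0.1776, 0.0763]
tcp_rot: [173.5, 89.9, 19.9]
wrist_force: [0.3, 0.8, 1.1]
opening: 0.0425
```

Emit:
{"op": "carry_out", "data": {"increments": [[0,0,0,0.5,0,0,40],[0,0,0,0.5,0,0,40],[0,0,0,0,0,0,40]], "squeeze": 30}}

```text
time: 18.38
ee_pos: [0.5563, -0.1777, 0.0763]
tcp_rot: [156.2, 89.9, 2.6]
wrist_force: [-3.1, 1.1, 8.1]
opening: 0.0431
```

```bash
python3 pic.py 10 290 290 375 215;python3 st.py
```

```text
18.475 q [ -17.7    9.3   -2.3   78.3    0.  -134.1] p [ 0.5563 -0.1777  0.0762] F [-2.9  0.8  8.4] Fport [2.5 5.3 6.7] Tport [ 0.57  0.27 -0.41] open 0.0424
in port mm [-360.3 -267.8  261.9] turn 64.39 axis tilt [-0.468 -0.33 ]
(array([ 67.21,  -0.3 , -37.15]), array([ 141.9, -360.3,  267.8]))
```

View pics/b10.png

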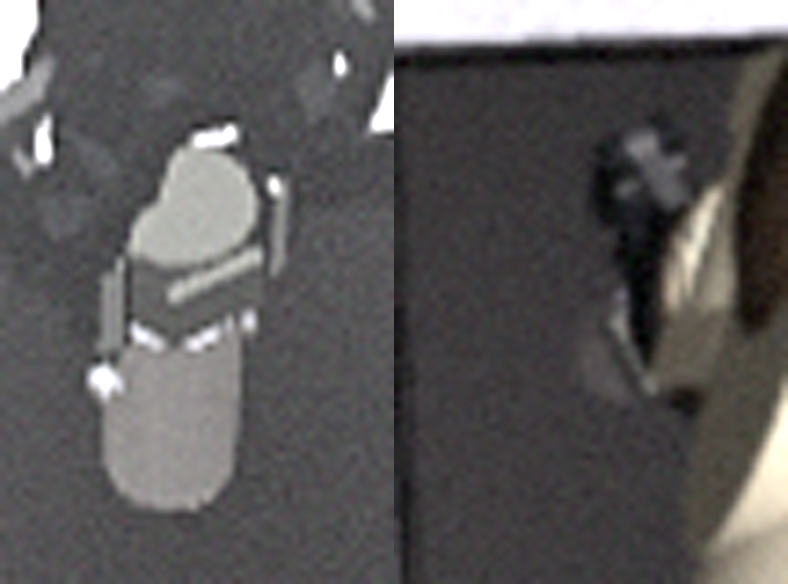

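The cartridge is resting on the floor and the wrist reads about 10 N of upward push. I'll open gradually, following the pads' swing-back with small downward shifts.

Emit:
{"op": "carry_out", "data": {"increments": [[0,0,0,0,0,0,52],[0,0,0,0,0,0,56],[0,0,0,0.5,0,0,59],[0,0,0,0.5,0,0,62],[0,0,0,0.4,0,0,65],[0,0,0,0,0,0,68],[0,0,0,0,0,0,71],[0,0,0,0,0,0,75],[0,0,0,0,0,0,80],[0,0,0,0,0,0,80]], "squeeze": 20}}

```text
time: 19.73
ee_pos: [0.5561, -0.1776, 0.0737]
tcp_rot: [-179.4, 89.9, 27.0]
wrist_force: [-0.3, -0.4, 0.6]
opening: 0.0679
```

```bash
python3 pic.py 11 290 290 375 215;python3 st.py
```

```text
19.825 q [ -17.7    9.4   -2.5   78.1    0.  -134.1] p [ 0.5561 -0.1776  0.0736] F [ 0.4  0.8 -0.1] Fport [ 0.7  0.2 -0.6] Tport [ 0.02  0.03 -0.03] open 0.0682
in port mm [-361.6 -268.4  259.8] turn 64.37 axis tilt [-0.469 -0.329]
(array([ 67.19,  -0.23, -37.14]), array([ 139.8, -361.6,  268.4]))
```

View pics/b11.png

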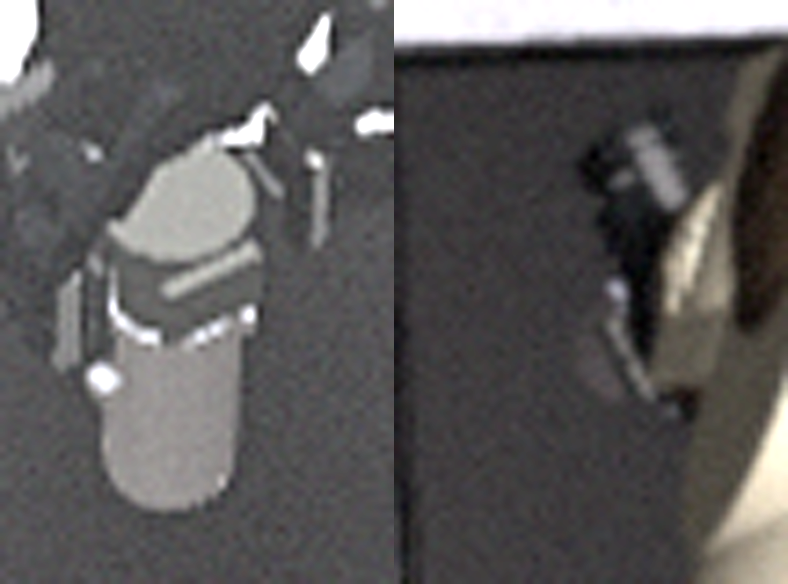

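Released: the wrist force is about zero and the cartridge stands upright. I'll open fully and withdraw straight up.

Emit:
{"op": "carry_out", "data": {"increments": [[0,0,0,0,0,0,90],[0,0,0,0,0,0,95],[0,0,0,-5,0,0,95],[0,0,0,-10,0,0,95],[0,0,0,-25,0,0,95],[0,0,0,-40,0,0,95],[0,0,0,-50,0,0,95],[0,0,0,-50,0,0,95],[0,0,0,-20,0,0,95],[0,0,0,0,0,0,95]]}}

```text
time: 21.08
ee_pos: [0.5565, -0.1779, 0.2759]
tcp_rot: [146.9, 89.7, -6.7]
wrist_force: [0.1, 0.1, -0.8]
opening: 0.081
```

Emit:
{"op": "carry_out", "data": {"increments": [[0,0,0,0,20,-20,95],[0,0,0,0,-25,-30,95],[0,0,0,0,-45,-40,95],[0,0,0,0,-45,-40,95],[0,0,0,0,-45,-40,95],[0,0,0,0,-25,-20,95],[0,0,0,0,0,0,95],[0,0,0,0,0,0,95]]}}

```text
time: 22.08
ee_pos: [0.6525, 0.0541, 0.273]
tcp_rot: [-60.0, 90.0, 146.4]
wrist_force: [-0.0, -0.9, 1.4]
opening: 0.0815
```

```bash
python3 - <<'E'
from st import *
show()
for n in("side","top"): cv2.imwrite(f"pics/{n}12.png",vision.camera(n)[:,:,::-1])
E
```

```text
22.075 q [   4.7   22.1   35.2  103.1    0.  -111.7] p [0.6525 0.0541 0.273 ] F [-0.  -0.9  1.4] Fport [ 0.1 -0.   1.7] Tport [-0.03  0.    0.03] open 0.0815
in port mm [ -68.8 -140.2  283.8] turn 64.33 axis tilt [-0.47  -0.329]
```

View pics/side12.png

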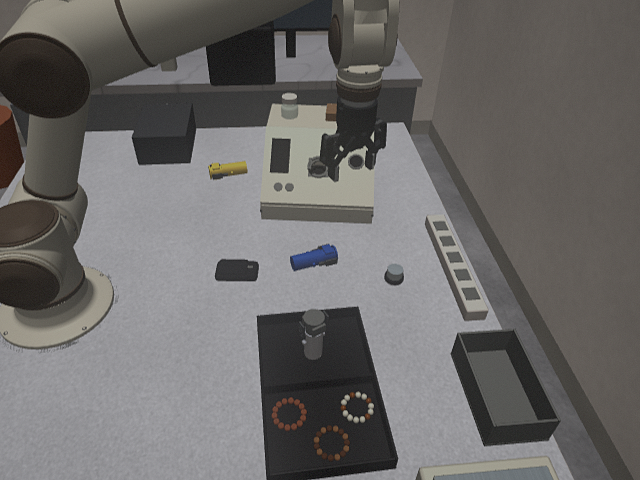

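View pics/top12.png

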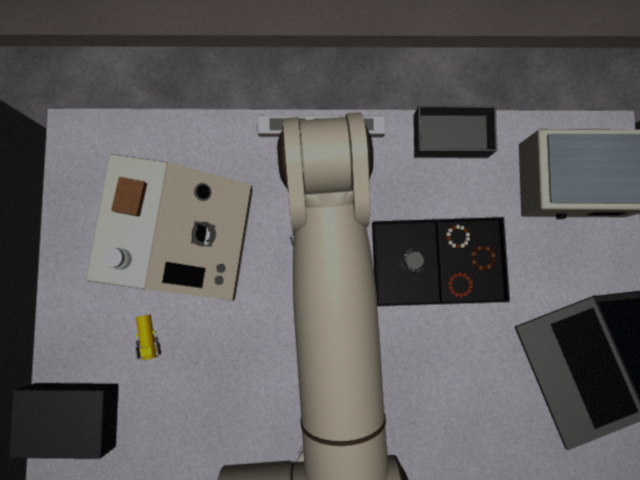

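The cartridge stands upright in the empty bay at side (313,335) and top (413,261), well clear of the walls. The port is empty. The bracelets, the mouse at side (237,270) and the magnifier at side (395,273) have not moved, and the arm is clear. Handing in.

```bash
python3 -c "
from workcell import job_done
print(job_done())"
```

```text
the job is handed in; nothing more can be done
None
```

The spent cartridge is out of the spectrometer and standing upright on the floor of the tray's empty bay; I handed the job in at about 22 s of the 43 s allowed. I squeezed both tabs, held them while turning it about 69° counter-clockwise, and drew it straight out. I lowered it until the wrist force showed it resting on the floor (about 10 N), then opened the fingers gradually and withdrew.

**Last checks:** The final pictures show the cartridge upright near the middle of the bay and the port empty. The bracelets, mouse and magnifier look unmoved in the side view; in the top view the arm hides the mouse and magnifier. The gripper is about 0.25 m clear of the cartridge.

**Disagreements along the way:**
- **Port height:** In the side camera the port appeared about 4–5 mm lower than the spectrometer's stated geometry. I used the lower position, and side forces while gripping stayed under 1 N (under 2 N while turning).
- **Fingertips:** They looked roughly 14 mm farther back than my finger model predicted. This caused no problem in the grasp.
- **Gripper opening:** It read 43–45 mm on the squeezed tabs instead of 48 mm. It shrank as grip force rose, so I put it down to give in the fingers.

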